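# Unclip the spice tins for refilling

### The job

The spice tins are due for refilling. First clear the caddy: put every glass stopper left in its cups onto the yellow plate. Then unclip every tin from the magnetic strip, squeezing in its two side tabs while you lift it off, and stand each one upright in a caddy cup of its own, fully home, without disturbing the pickle jar, the lemon squeezer or the cruet.

Things in the scene. Friction and masses are not known exactly. Their poses are not given: they have to be found in the camera images.
- caddy: refill caddy, fixed: round wooden board (200 mm dia, 6 mm thick) with four conical steel cups, axes 68 mm from the centre, 96 mm between neighbours, rims 44 mm above the slab (inside 40 mm dia at the rim narrowing to 25 mm at the floor, 32 mm down; 48 mm outside at the rim); a 14 mm wooden stub 36 mm high stands at the centre. Origin: centre of its underside, z up.
- plate: yellow melamine plate, loose, 200 mm dia, rim 26 mm high, flat floor 4 mm thick and 146 mm across. Origin: centre of its underside, z up.
- strip: flat magnetic steel strip lying on the slab, fixed, 350 mm long along its own y axis, 90 mm wide, 5 mm thick; the four docks stand on it. Origin: centre of its underside.
- cup1 (a point): centre of the mouth of caddy cup 1, 44 mm above the slab. A tin fully home in the cup has its origin about 31 mm below this point (13 mm above the slab); a stopper standing in it has its origin 32 mm below.
- cup2 (a point): centre of the mouth of caddy cup 2, 44 mm above the slab. A tin fully home in the cup has its origin about 31 mm below this point (13 mm above the slab); a stopper standing in it has its origin 32 mm below.
- cup3 (a point): centre of the mouth of caddy cup 3, 44 mm above the slab. A tin fully home in the cup has its origin about 31 mm below this point (13 mm above the slab); a stopper standing in it has its origin 32 mm below.
- cup4 (a point): centre of the mouth of caddy cup 4, 44 mm above the slab. A tin fully home in the cup has its origin about 31 mm below this point (13 mm above the slab); a stopper standing in it has its origin 32 mm below.
- tin1: round steel tin, loose, 84 mm high, 100 to 230 g, lid window, may be absent. Origin: centre of its underside, z up. 18 mm square foot to z 5, cone (28 mm dia at z 5, 42 at z 34), neck 34 mm to z 54, collar 44 mm to z 84 with flats at x = +/-24 (30 mm wide). On each flat a black release tab, z 57 to 81, 14 mm wide, 6 mm proud: 60 mm over both. Starts clipped in dock1, origin 9 mm over the slab.
- dock1: clip dock of tin1, fixed on the strip: plate 86 x 40 mm, two posts at x = +/-38 mm with inward lips (inner edges x = +/-29, tops 56 mm above the slab) over the hooks of the tin's tabs. Tabs squeezed 6 mm in, flush with the flats (5.5 N each; 48 mm apart), free the hooks: keep squeezing, lift 60 mm straight up. Origin: underside, 5 mm above the slab; x runs through posts and tabs.
- tin2: round steel tin, loose, 84 mm high, 100 to 230 g, lid window, may be absent. Origin: centre of its underside, z up. 18 mm square foot to z 5, cone (28 mm dia at z 5, 42 at z 34), neck 34 mm to z 54, collar 44 mm to z 84 with flats at x = +/-24 (30 mm wide). On each flat a black release tab, z 57 to 81, 14 mm wide, 6 mm proud: 60 mm over both. Starts clipped in dock2, origin 9 mm over the slab.
- dock2: clip dock of tin2, fixed on the strip: plate 86 x 40 mm, two posts at x = +/-38 mm with inward lips (inner edges x = +/-29, tops 56 mm above the slab) over the hooks of the tin's tabs. Tabs squeezed 6 mm in, flush with the flats (5.5 N each; 48 mm apart), free the hooks: keep squeezing, lift 60 mm straight up. Origin: underside, 5 mm above the slab; x runs through posts and tabs.
- tin3: round steel tin, loose, 84 mm high, 100 to 230 g, lid window, may be absent. Origin: centre of its underside, z up. 18 mm square foot to z 5, cone (28 mm dia at z 5, 42 at z 34), neck 34 mm to z 54, collar 44 mm to z 84 with flats at x = +/-24 (30 mm wide). On each flat a black release tab, z 57 to 81, 14 mm wide, 6 mm proud: 60 mm over both. Starts clipped in dock3, origin 9 mm over the slab.
- dock3: clip dock of tin3, fixed on the strip: plate 86 x 40 mm, two posts at x = +/-38 mm with inward lips (inner edges x = +/-29, tops 56 mm above the slab) over the hooks of the tin's tabs. Tabs squeezed 6 mm in, flush with the flats (5.5 N each; 48 mm apart), free the hooks: keep squeezing, lift 60 mm straight up. Origin: underside, 5 mm above the slab; x runs through posts and tabs.
- tin4: round steel tin, loose, 84 mm high, 100 to 230 g, lid window, may be absent. Origin: centre of its underside, z up. 18 mm square foot to z 5, cone (28 mm dia at z 5, 42 at z 34), neck 34 mm to z 54, collar 44 mm to z 84 with flats at x = +/-24 (30 mm wide). On each flat a black release tab, z 57 to 81, 14 mm wide, 6 mm proud: 60 mm over both. Starts clipped in dock4, origin 9 mm over the slab.
- dock4: clip dock of tin4, fixed on the strip: plate 86 x 40 mm, two posts at x = +/-38 mm with inward lips (inner edges x = +/-29, tops 56 mm above the slab) over the hooks of the tin's tabs. Tabs squeezed 6 mm in, flush with the flats (5.5 N each; 48 mm apart), free the hooks: keep squeezing, lift 60 mm straight up. Origin: underside, 5 mm above the slab; x runs through posts and tabs.
- stopper_a: green glass cruet stopper, loose, 66 mm high, 60 g; absent in some starts (None). Origin: centre of its underside, z along its axis to the knob. Slim plug 16 to 19 mm across from z 0 to 40, round knob 28 mm dia from z 40 to 66. It starts standing in one of the caddy's cups with its knob above the rim.
- stopper_b: green glass cruet stopper, loose, 66 mm high, 60 g; absent in some starts (None). Origin: centre of its underside, z along its axis to the knob. Slim plug 16 to 19 mm across from z 0 to 40, round knob 28 mm dia from z 40 to 66. It starts standing in one of the caddy's cups with its knob above the rim.
- stopper_c: green glass cruet stopper, loose, 66 mm high, 60 g; absent in some starts (None). Origin: centre of its underside, z along its axis to the knob. Slim plug 16 to 19 mm across from z 0 to 40, round knob 28 mm dia from z 40 to 66. It starts standing in one of the caddy's cups with its knob above the rim.
- jar: brown ceramic pickle jar, 80 mm dia, 95 mm high, a bystander. Origin: centre of its underside.
- squeezer: steel lemon squeezer, 68 mm dia bowl with two long levers along its -x axis (reaching 155 mm), 50 mm high, a bystander. Origin: under the bowl.
- cruet: green glass cruet without stopper, 76 mm dia, 120 mm high, a bystander. Origin: centre of its underside.

How it is judged:
By the outcome, as a careful person would: the job done as asked, in the order asked, and still so for the second after the job is handed in, with the robot touching nothing.
Of tin1, tin2, tin3, tin4 only 3 to 4 are there at a start; the rules pass over those that are not, and their reading is None.
Of stopper_a, stopper_b, stopper_c only 2 to 3 are there at a start; the rules pass over those that are not, and their reading is None.
At some moment in a run one of stopper_a, stopper_b, stopper_c, plate may be knocked a few centimetres aside while the robot is not near it.
It also fails if it takes over 210 s, if anything falls off the work surface, if the arm or the gripper's body presses on something with over 40 N, if the wrist force passes 120 N, or if a joint passes its speed limit or range.

### The arm

A 6-joint arm with a two-finger parallel gripper is mounted at the origin on the work surface. World frame = base frame: x ahead of the robot, y to its left, z up, the work surface at z = 0. Lengths are in mm, angles in rad, forces in N, time in s.
With the tool pointing down it reaches from about 375 to 925 mm from the base axis. Payload 5.7 kg.
Tool frame: the origin (TCP) lies at the very end of the fingers, on their centre line; the grasp point (between the pads) lies 19 mm behind it; z points along the fingers, y is the direction in which the jaws open and shut (so a half turn about z gives the same grasp; the last joint's range is limited). The gripper opens to 88 mm and grips with 3 to 60 N. Pads are 20 mm wide; open, the fingers measure 115 mm over their backs; the gripper's body (75 mm by 178 mm) begins 61 mm behind the grasp point.
Start: joints at [1.11, 0.359, 1.51, -0, 1.272, -0.115], TCP at [203.361, 564.452, 222.623] pointing down, gripper open.
Joint ranges: [-2.97, 2.97], [-1.01, 2.36], [0.21, 2.38], [-0.96, 4.11], [0.2, 2.71], [-2.98, 2.98]. Speed limits (rad/s): [2.39, 2.39, 3.14, 3.14, 3.14, 3.14].

### API

Orientations are given as a unit quaternion [x, y, z, w].
In Python, from rig import env gives the robot as it stands.
- The arm moves only by the tool play_rows, never from a script. Its argument "motion" is a list of rows, each a list of 3 entries, a list of its own where there are three numbers: the turn, a rotation vector about the tool's x, y, z in units of 10 degrees (1.0 is 10 degrees), then the shift along the tool's x, y, z in mm, then the finger opening in mm, from 0 to 87.8. In form: [[[ax, ay, az], [tx, ty, tz], grip], ...]. A call has 1 to 20 rows; each row shifts and turns the pose as measured when the row begins, along the tool's axes as they then stand; what a row does not reach is not made up. A row lasts 1/8 s, in which the tool goes at most 62.5 mm and 10.7 degrees, less where a joint would pass 70% of its speed; a pose out of reach is approached as far as the arm can. A call is refused whole if a number of a shift passes 62.5 or a number of a turn 1, either way. A call with a gripper value outside its range is refused whole. The fingers move at their own pace and stop on an object; "squeeze" is the grip in N (left out, the last holds). Time passes only in rows, so rows that do not move let the fingers close. It gives the time, the measured TCP pose, the force and the opening at its end, in the units of the state.
- env.sense(): the state, without advancing time (a new reading comes with each control period).
- env.read_camera(name): name is "side" or "top" or "wrist"; returns a dict with "img" (420x560x3 uint8, blue, green, red), "depth" (420x560 float32, mm along the optical axis (not along the pixel's ray), 0 where there is no reading), "camera_matrix" (3x3 intrinsics, pixels), "cam_to_world" (4x4, takes a point from camera to world coordinates); the wrist camera has in their place "T_tool_cam" (4x4, takes a point from camera to tool coordinates, whose origin is the TCP and whose axes are the flange's). Camera axes: x right, y down, z forward; pixel columns grow to the right and rows downward; lengths in mm; the calibration is good to about 2 mm. A picture is of the moment at which its call begins: read the wrist's pose just before it.
- env.sign_off(): hands the job in, once; it reports no verdict.
The state is a dict: "time": time; "q": joint angles; "joint_vel": joint speeds; "tau": joint torques, N m; "position": TCP position; "orientation": TCP orientation; "contact_force": force on the tool from outside, world axes, zero at the start; "moment": the same for the moment, N m; "width": finger opening in mm.
Only numpy, scipy, OpenCV 4.12 (cv2) and the standard library are available. Lean on these libraries where they do the work, as an engineer would, in place of code of your own. Each camera call takes 0.05 s, during which the arm holds its last target.

## Working session

There is one attempt and no reset: what is moved stays moved. The work goes in short steps, Python scripts to look and compute and a tool call to move; the robot and the scene stay as the last step left them, time stands still between calls to the robot, and variables do not carry over. Pictures are saved under pics/ and viewed, and the job is handed in when it is done.

Besides the shell and the picture viewer there is one more tool, called after "Request:" as a command line: name --argument value ..., lists and objects as JSON in quotes. play_rows: Moves the arm, as the interface text tells. Its arguments: {"type":"object","properties":{"motion":{"type":"array"},"squeeze":{"type":"number"}},"required":["motion"]}

```bash
ls; mkdir -p pics
python3 - <<'E'
from rig import env
import cv2,numpy as np
s=env.sense();print(s)
for n in ["side","top","wrist"]:
    c=env.read_camera(n);cv2.imwrite(f"pics/{n}0.png",c["img"]);print(n,c["camera_matrix"],c.get("cam_to_world",c.get("T_tool_cam")))
    np.savez(f"{n}0.npz",**c)
E
```

```text
pics
{'time': 0.0, 'q': array([ 1.10991888e+00,  3.59514168e-01,  1.51142924e+00, -1.02136154e-05,
        1.27250849e+00, -1.15148013e-01]), 'joint_vel': array([-9.58083005e-04,  1.43228697e-04,  1.12350498e-03, -6.42527416e-04,
       -1.26221958e-03, -7.90907120e-05]), 'tau': array([ 3.94330738e-03, -5.15371621e+01, -2.70739084e+01,  6.78080390e-02,
        3.45897255e-02, -1.45504464e-04]), 'position': array([203.05568976, 563.85517667, 221.8053661 ]), 'orientation': array([ 1.72003515e-01,  9.85095897e-01, -8.92718155e-04, -2.59378065e-04]), 'contact_force': array([0.37704558, 0.23430681, 0.60547874]), 'moment': array([ 0.03625389, -0.01009746,  0.01113723]), 'width': 87.6628658412942}
side [[460.82477575   0.         286.96679271]
 [  0.         460.82477575 216.02199213]
 [  0.           0.           1.        ]] [[-9.55443288e-01 -1.61962121e-01  2.46771949e-01  3.16133355e+02]
 [-2.94765435e-01  5.67535001e-01 -7.68776535e-01  8.45887286e+02]
 [-1.55390406e-02 -8.07262221e-01 -5.89988342e-01  6.96696746e+02]
 [ 0.00000000e+00  0.00000000e+00  0.00000000e+00  1.00000000e+00]]
top [[485.01768518   0.         279.14392688]
 [  0.         485.01768518 204.58629008]
 [  0.           0.           1.        ]] [[ 1.96737400e-02 -9.77633090e-01  2.09395523e-01  3.53594971e+02]
 [-9.99795486e-01 -2.02181736e-02 -4.59604402e-04  4.82503683e+00]
 [ 4.68291951e-03 -2.09343656e-01 -9.77830918e-01  1.03787630e+03]
 [ 0.00000000e+00  0.00000000e+00  0.00000000e+00  1.00000000e+00]]
wrist [[321.06283519   0.         282.92291841]
 [  0.         321.06283519 212.3624757 ]
 [  0.           0.           1.        ]] [[ 8.11567241e-04 -9.53704755e-01 -3.00743383e-01  8.30482010e+01]
 [ 9.99999457e-01  5.77224869e-04  8.68064647e-04 -1.25397583e+00]
 [-6.54280822e-04 -3.00743924e-01  9.53704705e-01 -1.60620313e+02]
 [ 0.00000000e+00  0.00000000e+00  0.00000000e+00  1.00000000e+00]]
```

View pics/side0.png

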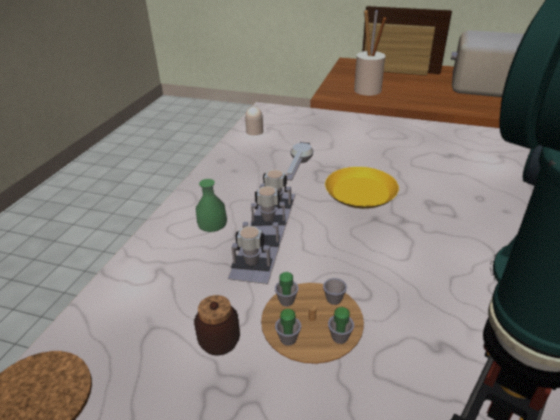

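View pics/top0.png

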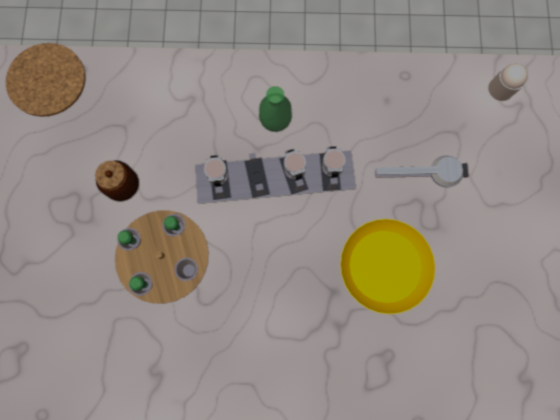

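View pics/wrist0.png

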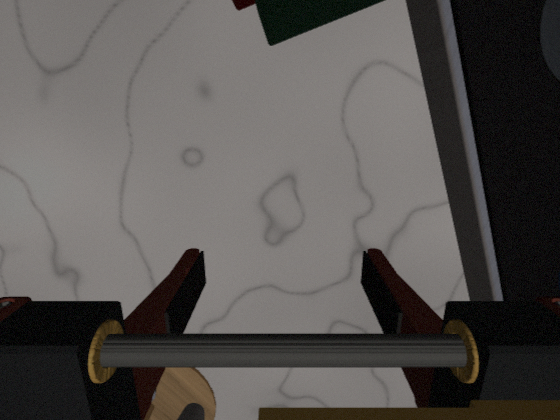

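The top view shows three stoppers, at about (174,224), (128,238) and (140,284), and an empty cup at (187,270). There are three tins, at (217,170), (294,162) and (334,160); the dock at (257,178) is empty. The plate is at (388,266).

```bash
cat > h.py <<'E'
import numpy as np,cv2
from scipy.spatial.transform import Rotation as R
def grab(n):
    from rig import env
    s=env.sense();c=env.read_camera(n);c=dict(c)
    if 'T_tool_cam' in c:
        T=np.eye(4);T[:3,:3]=R.from_quat(s['orientation']).as_matrix();T[:3,3]=s['position'];c['cam_to_world']=T@c['T_tool_cam']
    return c
def rays(c):
    K=c['camera_matrix'];h,w=c['depth'].shape
    u,v=np.meshgrid(np.arange(w),np.arange(h));return np.stack([(u-K[0,2])/K[0,0],(v-K[1,2])/K[1,1],np.ones_like(u,float)],-1)
def cloud(c):
    p=rays(c)*c['depth'][...,None];T=c['cam_to_world'];P=p@T[:3,:3].T+T[:3,3];P[c['depth']<=0]=np.nan;return P
def pix2plane(c,u,v,z):
    K=c['camera_matrix'];T=c['cam_to_world'];r=T[:3,:3]@np.array([(u-K[0,2])/K[0,0],(v-K[1,2])/K[1,1],1.]);return T[:3,3]+r*(z-T[2,3])/r[2]
def proj(c,P):
    T=np.linalg.inv(c['cam_to_world']);p=np.asarray(P)@T[:3,:3].T+T[:3,3];q=p@c['camera_matrix'].T;return q[...,:2]/q[...,2:]
# ortho rectified height map
def ortho(c,x0,x1,y0,y1,res,z):
    xs=np.arange(x0,x1,res);ys=np.arange(y0,y1,res);X,Y=np.meshgrid(xs,ys,indexing='ij')
    q=proj(c,np.stack([X,Y,np.full_like(X,z,float)],-1)).astype(np.float32)
    return cv2.remap(c['img'],q[...,0],q[...,1],cv2.INTER_CUBIC)
E
python3 - <<'E'
from h import *
c=dict(np.load('top0.npz'));
im=c['img'];cv2.imwrite('pics/t0a.png',cv2.resize(im[140:210,185:365],None,fx=4.4,fy=4.4,interpolation=cv2.INTER_CUBIC))
cv2.imwrite('pics/t0b.png',cv2.resize(im[200:310,105:220],None,fx=5,fy=5,interpolation=cv2.INTER_CUBIC))
P=cloud(c)
print('slab z',[P[v,u] for u,v in [(300,250),(100,350),(450,100)]])
hsv=cv2.cvtColor(im,cv2.COLOR_BGR2HSV)
def comps(m,name,amin=20):
    n,l,st,ce=cv2.connectedComponentsWithStats(m.astype(np.uint8))
    for i in range(1,n):
        if st[i,4]>=amin:
            p=P[l==i];print(name,st[i],ce[i].round(1),np.nanmean(p,0).round(1),np.nanmax(p[:,2]),np.nanmin(p,0).round(0),np.nanmax(p,0).round(0))
comps((hsv[...,0]>45)&(hsv[...,0]<85)&(hsv[...,1]>100),'green')
comps((hsv[...,0]>20)&(hsv[...,0]<33)&(hsv[...,1]>180),'yellow',500)
comps((P[...,2]>30),'high',20)
E
```

```text
slab z [array([477.80816201, -42.62452582,  -5.64893566]), array([262.87358881, 366.56693074,  -1.52629709]), array([ 829.22296256, -383.01111818,    1.13941337])]
green [261  88  23  39 591] [271.4 106.5] [767.7  25.1  84.6] 123.96979616070837 [744.   1.  29.] [800.  48. 124.]
green [165 217  14  13 135] [171.1 222.9] [517.5 220.8  75.3] 81.04077695854517 [507. 209.  31.] [530. 233.  81.]
green [119 231  15  13 149] [125.5 237.4] [486.4 310.1  74.3] 81.9740100970289 [475. 300.  32.] [499. 323.  82.]
green [130 277  16  13 154] [137.1 283.1] [396.6 279.4  75.4] 80.97253603034528 [385. 268.  55.] [409. 293.  81.]
yellow [ 341  219   94   95 6901] [387.3 266. ] [ 446.4 -227.     8.7] 30.03041951980117 [ 349. -320.   -3.] [ 544. -126.   30.]
high [494  64  34  32 807] [510.7  79. ] [ 850.3 -492.6   67.5] 91.3866249996172 [ 829. -529.   30.] [ 886. -470.   91.]
high [ 259   86   33   42 1030] [275.2 107.7] [768.5  16.8  76.9] 123.96979616070837 [743. -18.  30.] [807.  53. 124.]
high [323 146  23  41 616] [333.5 163.6] [ 645.4 -105.1   85.9] 100.233399573165 [ 611. -128.   30.] [691. -84.
[... 572 characters left out ...]
30.] [653. 386. 104.]
high [256 184   8   9  56] [259.6 187.9] [599.6  45.9  52.1] 58.66601024886461 [594.  39.  33.] [607.  53.  59.]
high [163 214  23  22 326] [172.9 223.7] [518.8 220.8  59. ] 81.04077695854517 [497. 199.  30.] [542. 245.  81.]
high [118 228  23  22 331] [127.6 238. ] [487.4 310.5  59.6] 81.9740100970289 [467. 290.  30.] [511. 335.  82.]
high [155 251   8   7  43] [158.5 254.1] [458.6 251.6  35.2] 38.972689672753404 [453. 244.  31.] [465. 259.  39.]
high [175 258  23  23 212] [184.8 268.3] [430.  194.5  40.9] 47.114549479056905 [406. 169.  30.] [451. 214.  47.]
high [129 272  24  24 356] [139.1 283.2] [397.3 280.   59.1] 80.97253603034528 [375. 259.  31.] [421. 305.  81.]
```

Run:
```python
from h import *
c=dict(np.load('side0.npz'));
im=c['img'];cv2.imwrite('pics/s0a.png',cv2.resize(im[130:370,180:410],None,fx=2.5,fy=2.5,interpolation=cv2.INTER_CUBIC))
```

```text
(no output)
```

View pics/t0a.png

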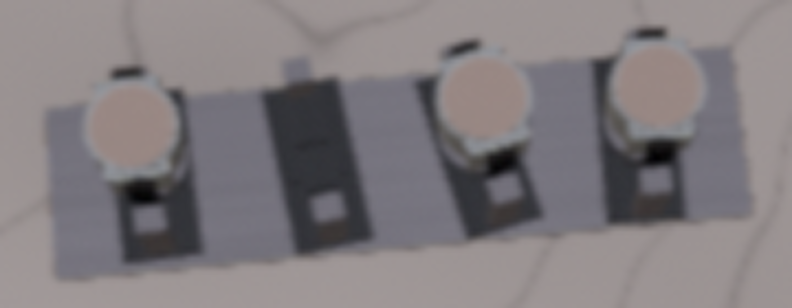

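View pics/s0a.png

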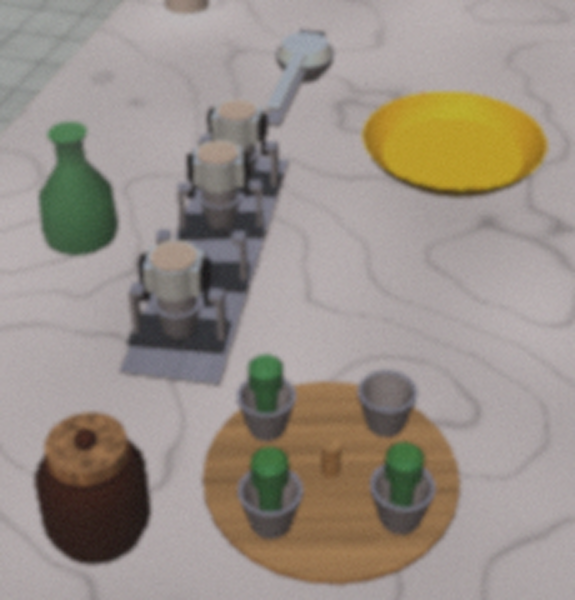

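View pics/t0b.png

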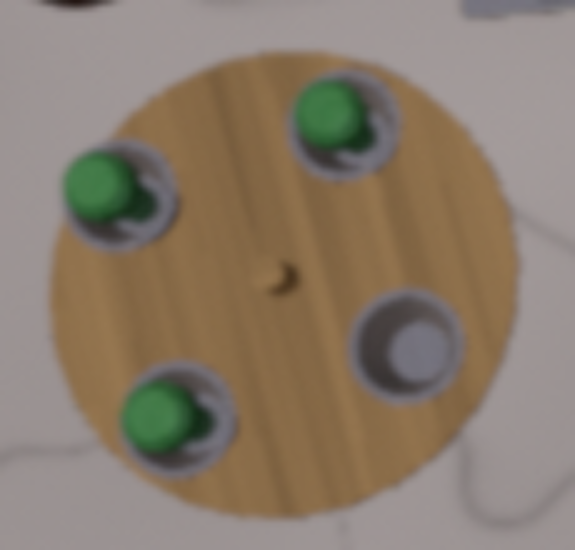

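Close views confirm three upright stoppers in the cups and three clipped tins. Next I fit the poses.

Run:
```python
from h import *
from scipy.optimize import least_squares
for n in ['top','side']:
    c=dict(np.load(n+'0.npz'));P=cloud(c);im=c['img'];hsv=cv2.cvtColor(im,cv2.COLOR_BGR2HSV)
    f=P.reshape(-1,3);H=hsv.reshape(-1,3)
    m=np.abs(f[:,0]-500)<100; m&=np.abs(f[:,1]+50)<60
    print(n,'slab',np.nanmedian(f[m&(np.abs(f[:,2])<15)&(f[:,0]<540)][:,2]))
    def fit(p):
        cx,cy,a=p;k=np.arange(4)*np.pi/2+a
        C=np.c_[cx+68*np.cos(k),cy+68*np.sin(k)]
        d=np.linalg.norm(R0[:,None,:2]-C,axis=2).min(1);return d-22
    green=(H[:,0]>45)&(H[:,0]<85)&(H[:,1]>80)
    R0=f[(f[:,2]>40)&(f[:,2]<49)&(np.linalg.norm(f[:,:2]-[457,251],axis=1)<105)&~green]
    best=min((least_squares(fit,[457,251,a],loss='soft_l1') for a in np.arange(0,1.57,.2)),key=lambda r:r.cost)
    cx,cy,a=best.x;k=np.arange(4)*np.pi/2+a
    print('caddy',best.x,best.cost/len(R0),'cups',np.c_[cx+68*np.cos(k),cy+68*np.sin(k)].round(1))
    for g in [(517,221),(486,310),(397,280)]:
        mm=(np.linalg.norm(f[:,:2]-g,axis=1)<18)&(f[:,2]>62)&green;q=f[mm]
        s=lambda p:np.linalg.norm(q-p,axis=1)-14
        print('knob',np.median(q,0).round(1),q[:,2].max())
    for g in [(621,134),(638,-27),(645,-105)]:
        mm=(np.linalg.norm(f[:,:2]-g,axis=1)<40)&(f[:,2]>88);q=f[mm]
        ci=cv2.minEnclosingCircle(q[:,:2].astype(np.float32));print('tin top',np.mean(q,0).round(1),ci,len(q))
    # plate
    m=(hsv[...,0]>18)&(hsv[...,0]<33)&(hsv[...,1]>150);q=P[m];q=q[(q[:,2]>20)]
    if len(q)>20:print('plate rim',least_squares(lambda p:np.linalg.norm(q[:,:2]-p[:2],axis=1)-p[2],[446,-227,97]).x,len(q))
c=dict(np.load('top0.npz'))
o=ortho(c,560,710,-170,190,.5,9);cv2.imwrite('pics/ort.png',cv2.rotate(o,cv2.ROTATE_180))
```

```text
top slab 0.07470635571155526
caddy [458.84305006 252.2621058    1.11525952] 0.5990129580604375 cups [[488.8 313.3]
 [397.8 282.2]
 [428.9 191.2]
 [519.9 222.3]]
knob [517.3 220.9  76.8] 81.04077695854517
knob [486.7 310.4  76.7] 81.9740100970289
knob [396.9 280.3  76.2] 80.97253603034528
tin top [626.9 135.7  94.2] ((628.1387939453125, 137.49432373046875), 30.150169372558594) 451
tin top [643.7 -26.1  94.5] ((644.6907958984375, -25.046266555786133), 29.69196128845215) 440
tin top [ 651.3 -105.6   94.4] ((652.1134033203125, -103.95319366455078), 30.398595809936523) 454
plate rim [ 446.38112286 -223.16526292   95.00670275] 816
side slab -0.2394622453593911
caddy [459.29124221 257.08273961   1.11547348] 1.186755157576896 cups [[489.2 318.2]
 [398.2 287. ]
 [429.4 196. ]
 [520.4 227.2]]
knob [516.6 231.7  76.8] 80.2103057114416
knob [486.2 319.5  77.2] 80.18954424259027
knob [396.2 289.6  77.1] 80.14197904324988
tin top [626.9 143.5  94. ] ((628.9872436523438, 139.74298095703125), 30.42032814025879) 305
tin top [644.5 -17.9  93.7] ((646.8406982421875, -22.64524269104004), 29.493192672729492) 221
tin top [651.1 -98.5  93.7] ((652.5647583007812, -102.77186584472656), 30.0789794921875) 188
plate rim [1390.40815513  456.20789653 1187.23324664] 340
```

View pics/ort.png

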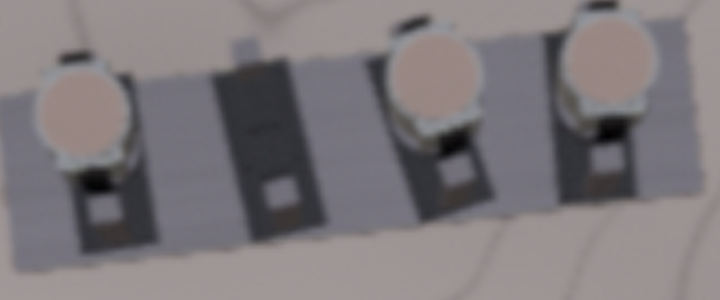

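```bash
cat > plan.py <<'E'
import sys,json
from h import *
from rig import env
# usage: plan.py grip x y z yaw [x y z yaw ...]  ('c' keeps the current) ; rows at <=step mm
def state():
    s=env.sense();M=R.from_quat(s['orientation']);m=M.as_matrix()
    return s,M,np.degrees(np.arctan2(m[1,1],m[0,1]))
def plan(targets,grip,step=50,rot=9):
    s,M,yaw=state();p=s['position'].copy();rows=[]
    print('now',p.round(1),'yaw',round(yaw,1),'tilt',M.as_matrix()[:,2].round(3),'t',round(s['time'],2),'w',round(s['width'],1),'F',s['contact_force'].round(1),'q',s['q'].round(2))
    for t in targets:
        g=np.array([p[i] if t[i]is None else t[i] for i in range(3)]);gy=yaw if t[3] is None else t[3]
        dy=(gy-yaw+90)%180-90 if len(t)<5 else gy-yaw
        n=max(1,int(np.ceil(max(np.linalg.norm(g-p)/step,abs(dy)/rot))))
        tgt=R.from_euler('z',gy if len(t)>4 else yaw+dy,degrees=True).as_matrix()@np.array([[0,1,0],[1,0,0],[0,0,-1]]).T
        # tool y -> yaw dir, z down
        a=np.radians(yaw+dy);Y=np.array([np.cos(a),np.sin(a),0]);Z=np.array([0,0,-1.]);X=np.cross(Y,Z)
        G=R.from_matrix(np.stack([X,Y,Z],1));rel=(M.inv()*G).as_rotvec(degrees=True)
        for k in range(n):
            Mk=M*R.from_rotvec(rel*k/n,degrees=True)
            sh=Mk.inv().apply((g-p)/n)
            rows.append([[round(v,2)+0 for v in rel/n/10],[round(v,1)+0 for v in sh],grip])
        p=g;M=G;yaw=yaw+dy
    print(json.dumps(rows).replace(' ',''));print(len(rows))
if __name__=='__main__':
    a=sys.argv[1:];step=50
    if a[0].startswith('s'):step=float(a[0][1:]);a=a[1:]
    v=[None if x=='c' else float(x) for x in a[1:]]
    plan([v[i:i+4] for i in range(0,len(v),4)],float(a[0]),step)
E
python3 plan.py 60 398 284 180 20
```

```text
now [203.1 564.  222. ] yaw 70.2 tilt [-0.001 -0.001 -1.   ] t 0.15 w 88.0 F [ 0.9 -0.2 -0.9] q [ 1.11  0.36  1.51 -0.    1.27 -0.12]
[[[0.0,0.0,0.72],[-39.7,-28.2,6.0],60.0],[[0.0,0.0,0.72],[-43.0,-23.0,6.0],60.0],[[0.0,0.0,0.72],[-45.5,-17.5,6.0],60.0],[[0.0,0.0,0.72],[-47.3,-11.7,6.0],60.0],[[0.0,0.0,0.72],[-48.4,-5.7,6.0],60.0],[[0.0,0.0,0.72],[-48.7,0.4,6.0],60.0],[[0.0,0.0,0.72],[-48.3,6.5,6.0],60.0]]
7
```

```bash
python3 plan.py 60 398 284 180 60
```

```text
now [203.1 564.  222. ] yaw 70.2 tilt [-0.001 -0.001 -1.   ] t 0.15 w 88.0 F [ 0.9 -0.2 -0.9] q [ 1.11  0.36  1.51 -0.    1.27 -0.12]
[[[0.0,0.0,0.15],[-39.7,-28.2,6.0],60.0],[[0.0,0.0,0.15],[-40.5,-27.2,6.0],60.0],[[0.0,0.0,0.15],[-41.1,-26.1,6.0],60.0],[[0.0,0.0,0.15],[-41.8,-25.1,6.0],60.0],[[0.0,0.0,0.15],[-42.4,-24.0,6.0],60.0],[[0.0,0.0,0.15],[-43.0,-22.9,6.0],60.0],[[0.0,0.0,0.15],[-43.6,-21.8,6.0],60.0]]
7
```

Request:
play_rows --motion '[[[0,0,0.15],[-40,-28,6],60],[[0,0,0.15],[-40,-27,6],60],[[0,0,0.15],[-41,-26,6],60],[[0,0,0.15],[-42,-25,6],60],[[0,0,0.15],[-42,-24,6],60],[[0,0,0.15],[-43,-23,6],60],[[0,0,0.15],[-44,-22,6],60],[[0,0,0],[0,0,0],60]]' --squeeze 15

```text
time: 1.15
position: [402.0, 276.2, 177.5]
orientation: [0.263, 0.965, -0.001, -0.0]
contact_force: [-0.1, 0.7, -0.2]
width: 60.6
```

```bash
python3 - <<'E'
from h import *
c=grab('wrist');np.savez('w1.npz',**c);cv2.imwrite('pics/w1.png',c['img'])
P=cloud(c);im=c['img'];hsv=cv2.cvtColor(im,cv2.COLOR_BGR2HSV)
g=(hsv[...,0]>45)&(hsv[...,0]<85)&(hsv[...,1]>80)
n,l,st,ce=cv2.connectedComponentsWithStats(g.astype(np.uint8))
for i in range(1,n):
    if st[i,4]>100: print(st[i],ce[i],np.nanmedian(P[l==i],0),pix2plane(c,*ce[i],66))
E
python3 plan.py 60 c c c c
```

```text
[274 180  32  38 875] [289.26171429 199.62742857] [394.5164837  285.53921384  75.77177419] [396.69643473 284.46268695  66.        ]
[349 237  35  44 681] [367.60646109 258.29515419] [481.14636142 318.65944055  74.02448026] [482.53939045 318.93032146  66.        ]
[286 301  27  33 642] [298.5046729  319.85202492] [510.91269199 229.44272878  66.17835857] [508.31721392 230.31524027  66.        ]
now [401.2 277.4 177.6] yaw 59.6 tilt [-0.001 -0.    -1.   ] t 1.2 w 59.8 F [ 0.3  0.1 -0.4] q [ 0.46  0.25  1.8   0.    1.09 -0.58]
[[[0.0,0.0,0.0],[0.0,0.0,0.0],60.0]]
1
```

View pics/w1.png

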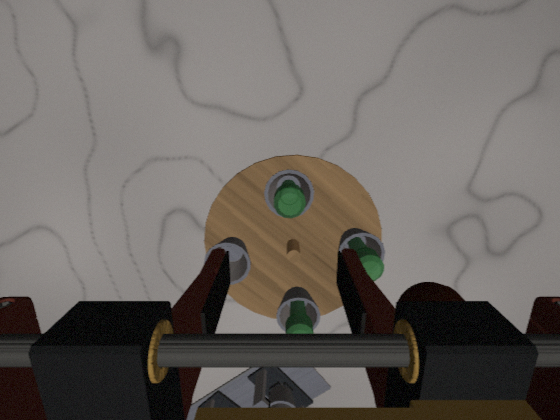

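The wrist view shows the first knob at (289,200), which maps to about (397,284) and agrees with the top camera. I'm going down to grasp it.

```bash
python3 plan.py s40 60 397 284 100 60 397 284 48 60
```

```text
now [401.2 277.4 177.6] yaw 59.6 tilt [-0.001 -0.    -1.   ] t 1.2 w 59.8 F [ 0.3  0.1 -0.4] q [ 0.46  0.25  1.8   0.    1.09 -0.58]
[[[0.0,0.0,-0.02],[3.5,1.8,38.8],60.0],[[0.0,0.0,-0.02],[3.5,1.8,38.8],60.0],[[0.0,0.0,0.0],[0.0,0.0,26.0],60.0],[[0.0,0.0,0.0],[0.0,0.0,26.0],60.0]]
4
```

Request:
play_rows --motion '[[[0,0,0],[3.5,2,39],60],[[0,0,0],[3.5,2,39],60],[[0,0,0],[0,0,26],60],[[0,0,0],[0,0,24],60],[[0,0,0],[0,0,0],60]]'

```text
time: 1.82
position: [395.3, 290.9, 47.7]
orientation: [0.26, 0.966, 0.002, 0.0]
contact_force: [-0.4, -0.2, -0.2]
width: 59.7
```

```bash
python3 plan.py s40 60 397 284 48 60
```

```text
now [395.3 290.9  47.7] yaw 59.9 tilt [ 0.001  0.004 -1.   ] t 1.82 w 59.7 F [-0.4 -0.2 -0.2] q [ 0.49  0.44  1.93  0.    0.77 -0.56]
[[[0.02,0.0,-0.01],[-4.9,-5.1,-0.3],60.0]]
1
```

Request:
play_rows --motion '[[[0,0,0],[-5,-5,0],60],[[0,0,0],[0,0,0],60]]'

```text
time: 2.08
position: [397.5, 285.2, 49.2]
orientation: [0.259, 0.966, 0.003, 0.001]
contact_force: [-0.4, -0.7, -1.3]
width: 60.3
```

```bash
python3 plan.py s40 60 397 284 48 60;python3 - <<'E'
from h import *
c=grab('wrist');cv2.imwrite('pics/w2.png',c['img'])
E
```

```text
now [397.5 285.2  49.2] yaw 60.0 tilt [ 0.003  0.005 -1.   ] t 2.08 w 60.3 F [-0.4 -0.7 -1.3] q [ 0.48  0.44  1.93  0.    0.77 -0.57]
[[[0.03,0.0,0.0],[-0.2,-1.3,1.2],60.0]]
1
```

View pics/w2.png

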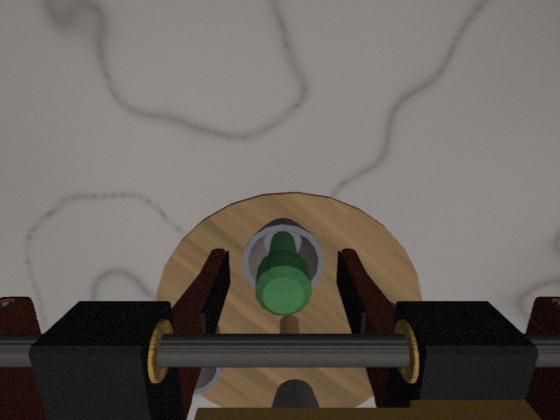

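The knob is centred between the pads at (284,290). Now I close.

Request:
play_rows --motion '[[[0,0,0],[0,0,0],20],[[0,0,0],[0,0,0],20],[[0,0,0],[0,0,0],20],[[0,0,0],[0,0,0],20],[[0,0,0],[0,0,0],20]]' --squeeze 15

```text
time: 2.75
position: [398.9, 285.8, 50.8]
orientation: [0.259, 0.966, 0.004, 0.002]
contact_force: [0.4, 0.6, -0.5]
width: 27.6
```

```bash
python3 plan.py s40 20 c c 150 c 430 -210 150 -30
python3 - <<'E'
from h import *
c=grab('top');cv2.imwrite('pics/top2.png',c['img'])
E
```

```text
now [398.9 285.8  50.8] yaw 59.9 tilt [ 0.006  0.007 -1.   ] t 2.75 w 27.6 F [ 0.4  0.6 -0.5] q [ 0.48  0.44  1.93  0.    0.77 -0.57]
[[[0.02,0.0,0.0],[-0.1,0.3,-33.1],20.0],[[0.02,0.0,0.0],[0.0,0.2,-33.1],20.0],[[0.02,0.0,0.0],[0.0,0.1,-33.1],20.0],[[0.0,0.0,0.69],[-21.2,-31.8,0.0],20.0],[[0.0,0.0,0.69],[-24.9,-29.0,0.0],20.0],[[0.0,0.0,0.69],[-28.2,-25.8,0.0],20.0],[[0.0,0.0,0.69],[-31.1,-22.2,0.0],20.0],[[0.0,0.0,0.69],[-33.5,-18.3,0.0],20.0],[[0.0,0.0,0.69],[-35.5,-14.2,0.0],20.0],[[0.0,0.0,0.69],[-36.9,-9.8,0.0],20.0],[[0.0,0.0,0.69],[-37.9,-5.3,0.0],20.0],[[0.0,0.0,0.69],[-38.2,-0.7,0.0],20.0],[[0.0,0.0,0.69],[-38.0,3.9,0.0],20.0],[[0.0,0.0,0.69],[-37.3,8.5,0.0],20.0],[[0.0,0.0,0.69],[-36.0,12.9,0.0],20.0],[[0.0,0.0,0.69],[-34.1,17.2,0.0],20.0]]
16
```

View pics/top2.png

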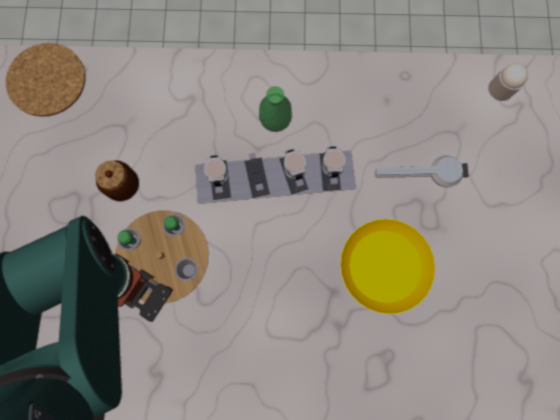

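The stopper is held at 27.6 mm and nothing else has moved. I lift it and carry it to the plate.

Request:
play_rows --motion '[[[0,0,0],[0,0,-33],20],[[0,0,0],[0,0,-33],20],[[0,0,0],[0,0,-33],20],[[0,0,0.7],[-21,-32,0],20],[[0,0,0.7],[-25,-29,0],20],[[0,0,0.7],[-28,-26,0],20],[[0,0,0.7],[-31,-22,0],20],[[0,0,0.7],[-33,-18,0],20],[[0,0,0.7],[-35,-14,0],20],[[0,0,0.7],[-37,-10,0],20],[[0,0,0.7],[-38,-5,0],20],[[0,0,0.7],[-38,-1,0],20],[[0,0,0.7],[-38,4,0],20],[[0,0,0.7],[-37,8,0],20],[[0,0,0.7],[-36,13,0],20],[[0,0,0.7],[-34,17,0],20],[[0,0,0],[0,0,0],20]]'

```text
time: 4.92
position: [413.1, -225.2, 149.2]
orientation: [0.883, 0.47, 0.004, -0.001]
contact_force: [-0.2, 1.2, 0.7]
width: 27.9
```

```bash
python3 - <<'E'
from h import *
c=grab('top');cv2.imwrite('pics/top3.png',c['img']); P=cloud(c);hsv=cv2.cvtColor(c['img'],cv2.COLOR_BGR2HSV)
m=(hsv[...,0]>18)&(hsv[...,0]<33)&(hsv[...,1]>150);print(m.sum(),[ (np.nanmin(P[m][:,i]),np.nanmax(P[m][:,i])) for i in range(2)])
c=grab('wrist');cv2.imwrite('pics/w3.png',c['img'])
E
python3 plan.py s40 20 446 -260 110 -30 446 -260 43 -30
```

```text
4753 [(np.float64(350.5724327935966), np.float64(544.1609317496009)), (np.float64(-299.55715652719647), np.float64(-118.69887967303136))]
now [ 412.1 -222.4  148.9] yaw -33.8 tilt [ 0.005  0.008 -1.   ] t 5.03 w 28.0 F [-0.4  0.5 -0.2] q [-0.65  0.26  1.88  0.01  1.01 -0.07]
[[[0.0,-0.03,-0.19],[-6.4,24.5,19.4],20.0],[[0.0,-0.03,-0.19],[-7.1,24.3,19.4],20.0],[[0.0,0.0,0.0],[0.0,0.0,33.5],20.0],[[0.0,0.0,0.0],[0.0,0.0,33.5],20.0]]
4
```

View pics/w3.png

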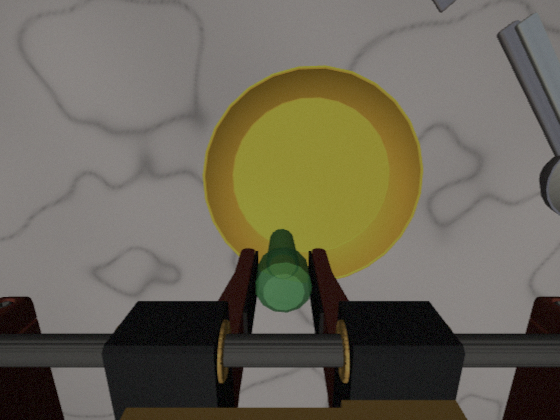

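View pics/top3.png

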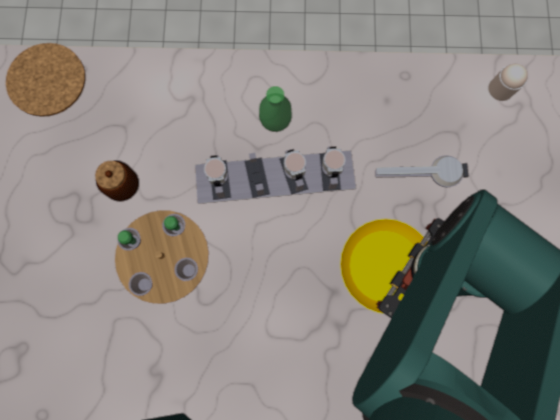

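The stopper hangs straight, and the plate's floor is centred near (312,172) in the wrist view. The top view shows two stoppers left in the cups.

```bash
python3 - <<'E'
from h import *
c=grab('wrist');P=cloud(c)
print(pix2plane(c,312,172,4), [pix2plane(c,*p,26)[:2].round() for p in [(206,172),(421,172),(313,68)]])
E
python3 plan.py s40 20 446 -260 110 -30 446 -260 43 -30
```

```text
[ 450.97663738 -215.06157502    4.        ] [array([ 373., -158.]), array([ 532., -265.]), array([ 498., -139.])]
now [ 412.  -221.7  148.9] yaw -33.7 tilt [ 0.005  0.008 -1.   ] t 5.08 w 27.6 F [-0.6 -0.4 -1.1] q [-0.65  0.26  1.88  0.01  1.01 -0.07]
[[[0.0,-0.03,-0.19],[-6.7,24.8,19.4],20.0],[[0.0,-0.03,-0.19],[-7.4,24.5,19.4],20.0],[[0.0,0.0,0.0],[0.0,0.0,33.5],20.0],[[0.0,0.0,0.0],[0.0,0.0,33.5],20.0]]
4
```

Request:
play_rows --motion '[[[0,0,-0.2],[-5,23,19],20],[[0,0,-0.2],[-5,23,19],20],[[0,0,0],[0,0,33],20],[[0,0,0],[0,0,25],20],[[0,0,0],[0,0,0],20]]'

```text
time: 5.7
position: [446.8, -247.5, 51.0]
orientation: [0.861, 0.508, 0.005, -0.003]
contact_force: [0.0, 0.4, -0.3]
width: 27.7
```

```bash
python3 plan.py s40 20 446 -255 43 c
python3 - <<'E'
from h import *
c=grab('side');cv2.imwrite('pics/s4.png',c['img'][120:260,250:480].repeat(3,0).repeat(3,1))
E
```

```text
now [ 446.8 -247.5   51. ] yaw -28.9 tilt [ 0.005  0.01  -1.   ] t 5.7 w 27.7 F [ 0.   0.4 -0.3] q [-0.65  0.46  1.88  0.01  0.81 -0.16]
[[[0.0,-0.06,0.0],[-7.0,2.9,7.9],20.0]]
1
```

View pics/s4.png

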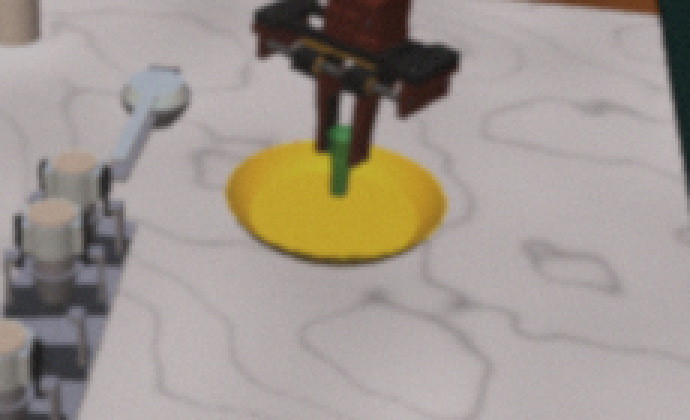

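The stopper hangs over the back part of the floor at about (340,165). I'm lowering it.

Request:
play_rows --motion '[[[0,0,0],[-4,2,5],20],[[0,0,0],[0,0,3],20],[[0,0,0],[0,0,1],20]]'

```text
time: 6.12
position: [448.7, -252.8, 45.0]
orientation: [0.861, 0.509, 0.006, -0.001]
contact_force: [0.6, 0.4, -1.0]
width: 27.9
```

Request:
play_rows --motion '[[[0,0,0],[0,0,2],20],[[0,0,0],[0,0,1],20]]'

```text
time: 6.38
position: [449.1, -253.1, 42.7]
orientation: [0.861, 0.509, 0.006, -0.0]
contact_force: [-1.4, 1.2, 9.2]
width: 28.0
```

Contact at 9 N. I open slowly and then lift.

Request:
play_rows --motion '[[[0,0,0],[0,0,0],28],[[0,0,0],[0,0,0],32],[[0,0,0],[0,0,0],40],[[0,0,0],[0,0,0],46],[[0,0,0],[0,0,0],48],[[0,0,0],[0,0,-25],48],[[0,0,0],[0,0,-40],48],[[0,0,0],[0,0,-40],60],[[0,0,0],[0,0,0],60]]'

```text
time: 7.5
position: [447.7, -253.7, 149.9]
orientation: [0.861, 0.509, 0.006, -0.001]
contact_force: [-0.4, -0.1, 0.3]
width: 59.6
```

```bash
python3 - <<'E'
from h import *
c=grab('side');cv2.imwrite('pics/s5.png',c['img'][120:260,250:480].repeat(3,0).repeat(3,1))
c=grab('top');cv2.imwrite('pics/top5.png',c['img'])
E
python3 plan.py s45 60 487 314 160 60
```

```text
now [ 445.7 -252.2  147.2] yaw -28.8 tilt [ 0.004  0.01  -1.   ] t 7.6 w 60.2 F [ 0.3  0.3 -0.7] q [-0.66  0.32  1.79  0.01  1.04 -0.16]
[[[0.0,0.0,-0.68],[39.7,-18.2,-0.5],60.0],[[0.0,0.0,-0.68],[41.6,-13.4,-0.5],60.0],[[0.0,0.0,-0.68],[42.9,-8.3,-0.6],60.0],[[0.0,0.0,-0.68],[43.6,-3.2,-0.6],60.0],[[0.0,0.0,-0.68],[43.6,2.0,-0.6],60.0],[[0.0,0.0,-0.68],[43.1,7.2,-0.7],60.0],[[0.0,0.0,-0.68],[41.9,12.3,-0.7],60.0],[[0.0,0.0,-0.68],[40.2,17.2,-0.7],60.0],[[0.0,0.0,-0.68],[37.8,21.8,-0.8],60.0],[[0.0,0.0,-0.68],[35.0,26.2,-0.8],60.0],[[0.0,0.0,-0.68],[31.6,30.2,-0.9],60.0],[[0.0,0.0,-0.68],[27.8,33.7,-0.9],60.0],[[0.0,0.0,-0.68],[23.6,36.8,-0.9],60.0]]
13
```

View pics/s5.png

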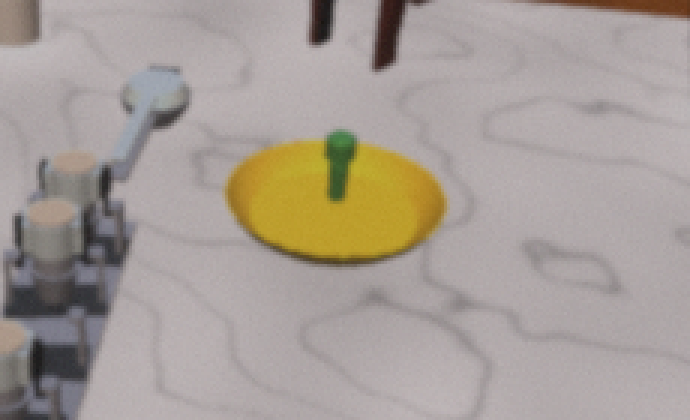

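View pics/top5.png

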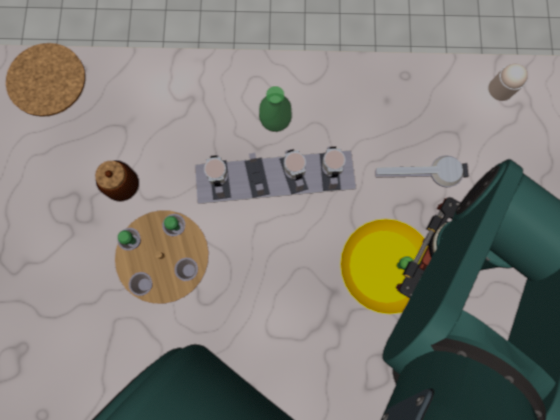

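The first stopper stands on the plate. Going to the second.

Request:
play_rows --motion '[[[0,0,-0.7],[40,-18,0],60],[[0,0,-0.7],[42,-13,0],60],[[0,0,-0.7],[43,-8,0],60],[[0,0,-0.7],[44,-3,0],60],[[0,0,-0.7],[44,2,-1],60],[[0,0,-0.7],[43,7,-1],60],[[0,0,-0.7],[42,12,-1],60],[[0,0,-0.7],[40,17,-1],60],[[0,0,-0.7],[38,22,-1],60],[[0,0,-0.7],[35,26,-1],60],[[0,0,-0.7],[32,30,-1],60],[[0,0,-0.7],[28,34,-1],60],[[0,0,-0.7],[24,37,-1],60],[[0,0,0],[0,0,0],60],[[0,0,0],[0,0,0],60]]'

```text
time: 9.48
position: [449.8, 332.7, 138.5]
orientation: [0.217, 0.976, -0.001, -0.018]
contact_force: [0.1, -0.2, -0.2]
width: 59.9
```

```bash
cat > green.py <<'E'
from h import *
import sys
c=grab('wrist');cv2.imwrite(f'pics/{sys.argv[1]}.png',c['img'])
P=cloud(c);im=c['img'];hsv=cv2.cvtColor(im,cv2.COLOR_BGR2HSV)
g=(hsv[...,0]>45)&(hsv[...,0]<85)&(hsv[...,1]>80)
n,l,st,ce=cv2.connectedComponentsWithStats(g.astype(np.uint8))
for i in range(1,n):
    if st[i,4]>100: print(st[i],ce[i].round(),np.nanmedian(P[l==i],0).round(1),pix2plane(c,*ce[i],66).round(1))
E
python3 green.py w6;python3 plan.py s40 60 487 314 100 60 487 314 48 60
```

```text
[ 269  244   34   53 1270] [286. 273.] [482.9 317.7  74.8] [485.2 316.8  66. ]
[215 313  10  21 110] [220. 324.] [517.8 232.8  40.8] [504.8 246.   66. ]
now [449.9 332.5 138.7] yaw 64.9 tilt [-0.036  0.007 -0.999] t 9.53 w 60.2 F [-1.   1.1 -0.6] q [ 0.5   0.4   1.67  0.03  1.09 -0.65]
[[[-0.03,-0.1,0.25],[-21.4,-0.4,18.6],60.0],[[-0.03,-0.1,0.25],[-21.1,0.5,19.0],60.0],[[0.0,0.0,0.0],[0.0,0.0,26.0],60.0],[[0.0,0.0,0.0],[0.0,0.0,26.0],60.0]]
4
```

View pics/w6.png

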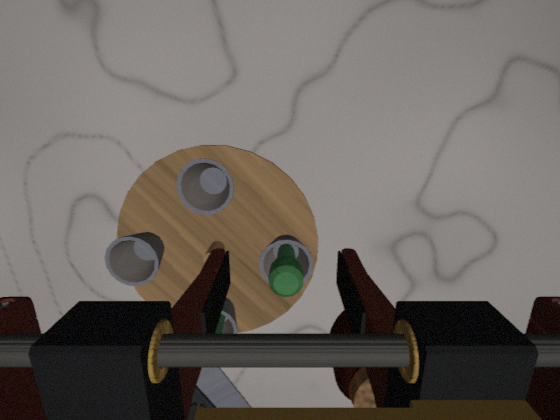

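The knob is at (286,273), about (486,315). Correcting the small tilt and going down.

Request:
play_rows --motion '[[[0,-0.1,0.25],[-21,0,18],60],[[0,-0.1,0.25],[-20,1,18],60],[[0,0,0],[0,0,0],60],[[0,0,0],[0,0,0],60]]'

```text
time: 10.02
position: [485.6, 309.9, 100.1]
orientation: [0.264, 0.965, -0.007, -0.002]
contact_force: [0.7, -0.2, -0.1]
width: 60.2
```

```bash
python3 plan.py s40 60 486 315 49 60
```

```text
now [485.6 309.9 100.1] yaw 59.4 tilt [-0.007 -0.012 -1.   ] t 10.03 w 60.2 F [ 0.7 -0.2 -0.1] q [ 0.45  0.47  1.68 -0.01  1.   -0.58]
[[[-0.04,0.0,-0.03],[1.1,2.7,25.5],60.0],[[-0.04,0.0,-0.03],[1.1,2.5,25.5],60.0]]
2
```

Request:
play_rows --motion '[[[0,0,0],[1,2.5,25],60],[[0,0,0],[1,2,25],60],[[0,0,0],[0,0,0],60]]'

```text
time: 10.4
position: [485.8, 314.5, 51.9]
orientation: [0.264, 0.965, -0.005, -0.001]
contact_force: [-0.5, -0.5, 0.2]
width: 60.0
```

```bash
python3 plan.py s40 60 486 315 49 60; python3 green.py w7
```

```text
now [485.8 314.5  51.9] yaw 59.4 tilt [-0.005 -0.01  -1.   ] t 10.4 w 60.0 F [-0.5 -0.5  0.2] q [ 0.46  0.53  1.71 -0.01  0.9  -0.57]
[[[-0.06,0.0,-0.06],[0.1,0.6,2.9],60.0]]
1
[ 261  232   55   83 3166] [289. 278.] [482.9 318.3  74.7] [485.4 317.   66. ]
[186 367  23  53 512] [198. 394.] [522.5 236.9  70.3] [524.6 233.2  66. ]
```

View pics/w7.png

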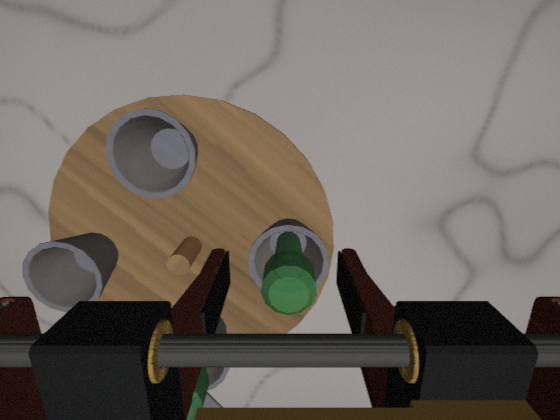

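The knob is between the fingers at (288,290). Closing.

Request:
play_rows --motion '[[[0,0,0],[0,1,2],45],[[0,0,0],[0,0,0],20],[[0,0,0],[0,0,0],20],[[0,0,0],[0,0,0],20],[[0,0,0],[0,0,0],20],[[0,0,0],[0,0,0],20]]'

```text
time: 11.2
position: [488.8, 316.6, 54.4]
orientation: [0.263, 0.965, -0.003, 0.001]
contact_force: [-0.8, -0.4, -0.3]
width: 27.4
```

```bash
python3 plan.py s42 20 c c 150 c 435 -170 150 -30
```

```text
now [488.8 316.6  54.4] yaw 59.5 tilt [ 0.001 -0.007 -1.   ] t 11.2 w 27.4 F [-0.8 -0.4 -0.3] q [ 0.46  0.53  1.71 -0.01  0.9  -0.57]
[[[-0.01,0.01,0.0],[-0.1,-0.2,-31.9],20.0],[[-0.01,0.01,0.0],[-0.1,-0.1,-31.9],20.0],[[-0.01,0.01,0.0],[0.0,-0.1,-31.9],20.0],[[0.0,0.0,0.75],[-16.7,-37.2,0.0],20.0],[[0.0,0.0,0.75],[-21.4,-34.7,0.0],20.0],[[0.0,0.0,0.75],[-25.8,-31.6,0.0],20.0],[[0.0,0.0,0.75],[-29.6,-28.0,0.0],20.0],[[0.0,0.0,0.75],[-33.0,-24.0,0.0],20.0],[[0.0,0.0,0.75],[-35.9,-19.5,0.0],20.0],[[0.0,0.0,0.75],[-38.1,-14.6,0.0],20.0],[[0.0,0.0,0.75],[-39.7,-9.6,0.0],20.0],[[0.0,0.0,0.75],[-40.6,-4.4,0.0],20.0],[[0.0,0.0,0.75],[-40.8,0.9,0.0],20.0],[[0.0,0.0,0.75],[-40.3,6.2,0.0],20.0],[[0.0,0.0,0.75],[-39.2,11.4,0.0],20.0]]
15
```

Request:
play_rows --motion '[[[0,0,0],[0,0,-32],20],[[0,0,0],[0,0,-32],20],[[0,0,0],[0,0,-32],20],[[0,0,0.75],[-17,-37,0],20],[[0,0,0.75],[-21,-35,0],20],[[0,0,0.75],[-26,-32,0],20],[[0,0,0.75],[-30,-28,0],20],[[0,0,0.75],[-33,-24,0],20],[[0,0,0.75],[-36,-20,0],20],[[0,0,0.75],[-38,-15,0],20],[[0,0,0.75],[-40,-10,0],20],[[0,0,0.75],[-41,-4,0],20],[[0,0,0.75],[-41,1,0],20],[[0,0,0.75],[-40,6,0],20],[[0,0,0.75],[-39,11,0],20],[[0,0,0],[0,0,0],20],[[0,0,0],[0,0,0],20]]'

```text
time: 13.32
position: [419.1, -183.4, 156.7]
orientation: [0.881, 0.474, -0.0, 0.004]
contact_force: [0.0, 0.2, -1.3]
width: 27.5
```

```bash
python3 green.py w8; python3 plan.py s42 20 440 -190 110 -30 ;python3 - <<'E'
from h import *
c=grab('side');cv2.imwrite('pics/s8.png',c['img'])
E
```

```text
[ 252  229   61   80 3131] [283. 273.] [ 421.7 -179.4  177.3] [ 390.5 -228.6   66. ]
[ 335  228   35   46 1075] [351. 253.] [ 449.2 -246.1   66.4] [ 449.5 -244.2   66. ]
now [ 419.3 -183.3  156.8] yaw -33.4 tilt [ 0.004 -0.008 -1.   ] t 13.38 w 27.6 F [ 0.4  0.4 -0.2] q [-0.56  0.23  1.89 -0.01  1.01  0.03]
[[[0.02,0.01,-0.17],[3.0,10.3,23.5],20.0],[[0.02,0.01,-0.17],[2.6,10.5,23.4],20.0]]
2
```

View pics/w8.png

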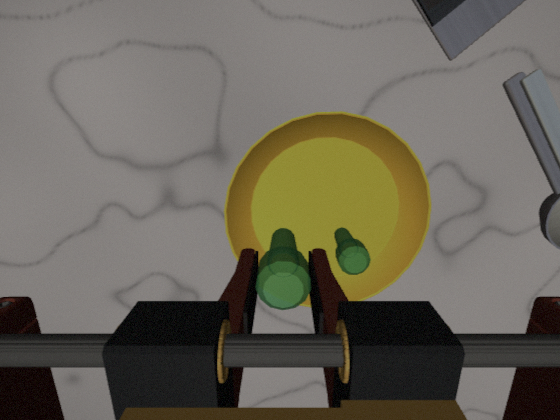

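View pics/s8.png

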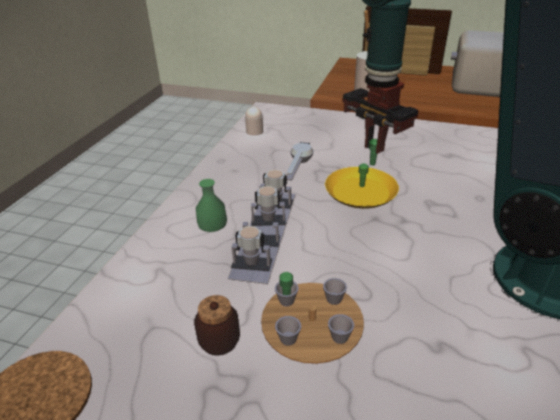

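The first stopper still stands at (351,253) and the second is held straight. Placing at about (440,-190).

Request:
play_rows --motion '[[[0,0,-0.1],[3,10,24],20],[[0,0,-0.1],[3,10,24],20],[[0,0,0],[0,0,30],20],[[0,0,0],[0,0,20],20],[[0,0,0],[0,0,0],20],[[0,0,0],[0,0,0],20]]'

```text
time: 14.18
position: [442.9, -183.5, 57.7]
orientation: [0.868, 0.496, 0.001, 0.005]
contact_force: [-0.8, -0.0, -0.4]
width: 27.1
```

```bash
python3 plan.py s42 20 440 -190 46 -33
python3 - <<'E'
from h import *
c=grab('side');cv2.imwrite('pics/s9.png',c['img'][120:260,250:480].repeat(3,0).repeat(3,1))
E
```

```text
now [ 442.9 -183.5   57.7] yaw -30.5 tilt [ 0.006 -0.008 -1.   ] t 14.18 w 27.1 F [-0.8 -0.  -0.4] q [-0.53  0.41  1.95 -0.01  0.77  0.  ]
[[[0.05,0.02,0.25],[-7.0,0.7,11.7],20.0]]
1
```

View pics/s9.png

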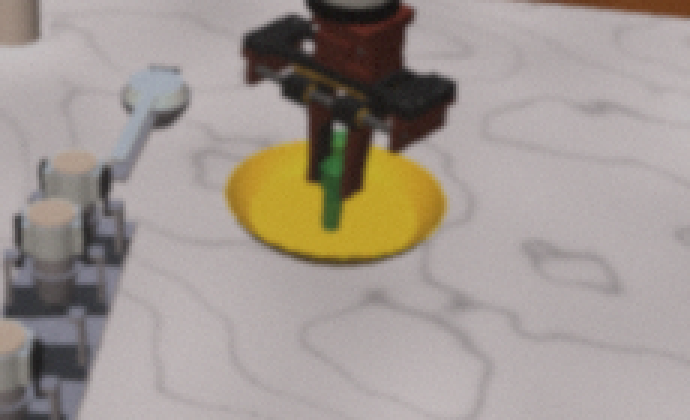

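It hangs over the front part of the floor, clear of the first stopper. Lowering.

Request:
play_rows --motion '[[[0,0,0],[-2,0,7],20],[[0,0,0],[0,0,3],20],[[0,0,0],[0,0,1.5],20]]'

```text
time: 14.6
position: [443.1, -186.1, 47.3]
orientation: [0.868, 0.496, 0.002, 0.007]
contact_force: [0.1, -0.9, -0.5]
width: 27.5
```

Request:
play_rows --motion '[[[0,0,0],[0,0,2],20],[[0,0,0],[0,0,1],20]]'

```text
time: 14.85
position: [443.6, -186.6, 45.8]
orientation: [0.868, 0.496, 0.002, 0.007]
contact_force: [-3.9, 3.2, 20.8]
width: 27.8
```

Request:
play_rows --motion '[[[0,0,0],[0,0,-0.5],28],[[0,0,0],[0,0,0],32],[[0,0,0],[0,0,0],40],[[0,0,0],[0,0,0],46],[[0,0,0],[0,0,0],48],[[0,0,0],[0,0,-25],48],[[0,0,0],[0,0,-40],48],[[0,0,0],[0,0,-40],60],[[0,0,0],[0,0,0],60]]'

```text
time: 15.98
position: [442.1, -185.4, 153.4]
orientation: [0.868, 0.496, 0.002, 0.006]
contact_force: [0.5, -0.7, -0.3]
width: 60.0
```

```bash
python3 - <<'E'
from h import *
c=grab('side');cv2.imwrite('pics/s10.png',c['img'])
E
python3 plan.py s45 60 518 224 150 60
```

```text
now [ 440.9 -184.8  151.9] yaw -30.5 tilt [ 0.006 -0.008 -1.   ] t 16.02 w 59.6 F [0.3 0.4 0.4] q [-0.54  0.26  1.86 -0.    1.01 -0.  ]
[[[0.01,0.0,0.89],[39.1,-14.1,-0.1],60.0],[[0.01,0.0,0.89],[36.4,-20.0,-0.1],60.0],[[0.01,0.0,0.89],[32.9,-25.5,-0.1],60.0],[[0.01,0.0,0.89],[28.5,-30.3,-0.1],60.0],[[0.01,0.0,0.89],[23.5,-34.3,0.0],60.0],[[0.01,0.0,0.89],[17.8,-37.6,0.0],60.0],[[0.01,0.0,0.89],[11.8,-39.9,0.0],60.0],[[0.01,0.0,0.89],[5.4,-41.2,0.1],60.0],[[0.01,0.0,0.89],[-1.0,-41.6,0.1],60.0],[[0.01,0.0,0.89],[-7.5,-40.9,0.1],60.0]]
10
```

View pics/s10.png

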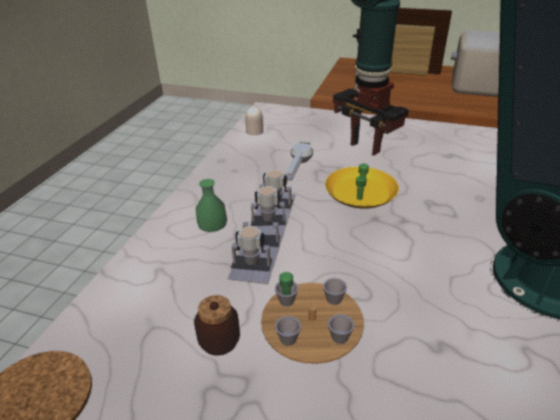

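Both stoppers stand on the plate, near (362,180). Next is the last one.

```bash
python3 plan.py s45 60 518 224 150 45
```

```text
now [ 440.9 -184.8  151.9] yaw -30.5 tilt [ 0.006 -0.008 -1.   ] t 16.02 w 59.6 F [0.3 0.4 0.4] q [-0.54  0.26  1.86 -0.    1.01 -0.  ]
[[[0.0,0.01,-0.76],[39.1,-14.1,-0.1],60.0],[[0.0,0.01,-0.76],[40.6,-8.9,0.0],60.0],[[0.0,0.01,-0.76],[41.5,-3.5,0.0],60.0],[[0.0,0.01,-0.76],[41.5,2.0,0.0],60.0],[[0.0,0.01,-0.76],[40.9,7.5,0.1],60.0],[[0.0,0.01,-0.76],[39.6,12.8,0.1],60.0],[[0.0,0.01,-0.76],[37.6,17.9,0.1],60.0],[[0.0,0.01,-0.76],[34.9,22.7,0.2],60.0],[[0.0,0.01,-0.76],[31.6,27.1,0.2],60.0],[[0.0,0.01,-0.76],[27.8,31.0,0.2],60.0]]
10
```

Request:
play_rows --motion '[[[0,0,-0.76],[39,-14,0],60],[[0,0,-0.76],[41,-9,0],60],[[0,0,-0.76],[41,-4,0],60],[[0,0,-0.76],[42,2,0],60],[[0,0,-0.76],[41,7,0],60],[[0,0,-0.76],[40,13,0],60],[[0,0,-0.76],[38,18,0],60],[[0,0,-0.76],[35,23,0],60],[[0,0,-0.76],[32,27,0],60],[[0,0,-0.76],[28,31,0],60],[[0,0,0],[0,0,0],60],[[0,0,0],[0,0,0],60]]'

```text
time: 17.52
position: [499.0, 238.6, 129.5]
orientation: [0.36, 0.933, -0.009, -0.008]
contact_force: [-0.2, 0.9, 1.0]
width: 60.2
```

```bash
python3 green.py w11;python3 plan.py s40 60 518 224 95 45
```

```text
[ 273  227   36   52 1337] [290. 255.] [515.6 228.   75.2] [517.3 226.5  66. ]
now [499.  238.5 129.6] yaw 47.7 tilt [-0.022 -0.01  -1.   ] t 17.57 w 60.0 F [ 0.4 -0.1  0.1] q [ 0.32  0.41  1.7  -0.    1.06 -0.51]
[[[-0.07,-0.03,0.14],[-12.0,1.4,17.2],60.0],[[-0.07,-0.03,0.14],[-11.9,1.5,17.2],60.0]]
2
```

View pics/w11.png

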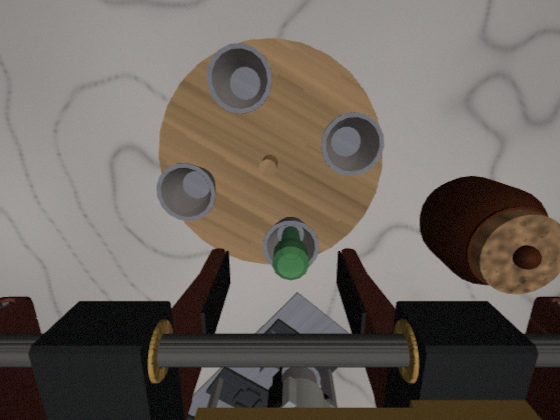

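The knob is at (290,257), about (517,225).

Request:
play_rows --motion '[[[-0.07,0,0.14],[-12,2,17],60],[[-0.07,0,0.14],[-11,2,17],60],[[0,0,0],[0,0,20],60],[[0,0,0],[0,0,0],60],[[0,0,0],[0,0,0],60]]'

```text
time: 18.2
position: [517.3, 219.1, 73.7]
orientation: [0.389, 0.921, 0.001, -0.004]
contact_force: [0.0, 0.4, -0.6]
width: 60.1
```

```bash
python3 plan.py s40 60 517.5 225 49 45
```

```text
now [517.3 219.1  73.7] yaw 44.2 tilt [-0.007  0.006 -1.   ] t 18.2 w 60.1 F [ 0.   0.4 -0.6] q [ 0.27  0.48  1.74  0.01  0.92 -0.51]
[[[0.0,-0.05,-0.08],[3.8,4.3,24.7],60.0]]
1
```

Request:
play_rows --motion '[[[0,0,0],[4,4,12],60],[[0,0,0],[0,0,12],60],[[0,0,0],[0,0,0],50],[[0,0,0],[0,0,0],45]]'

```text
time: 18.7
position: [517.8, 225.6, 49.3]
orientation: [0.389, 0.921, 0.002, -0.004]
contact_force: [0.8, -0.4, -1.1]
width: 45.9
```

```bash
python3 plan.py s40 60 517.5 225 49 45; python3 green.py w12
```

```text
now [517.8 225.6  49.3] yaw 44.2 tilt [-0.005  0.007 -1.   ] t 18.7 w 45.9 F [ 0.8 -0.4 -1.1] q [ 0.28  0.52  1.76  0.01  0.87 -0.5 ]
[[[0.01,-0.05,-0.08],[-0.2,-0.7,0.3],60.0]]
1
[ 259  234   55   83 3225] [285. 280.] [515.3 228.6  74.8] [517.1 226.7  66. ]
```

View pics/w12.png

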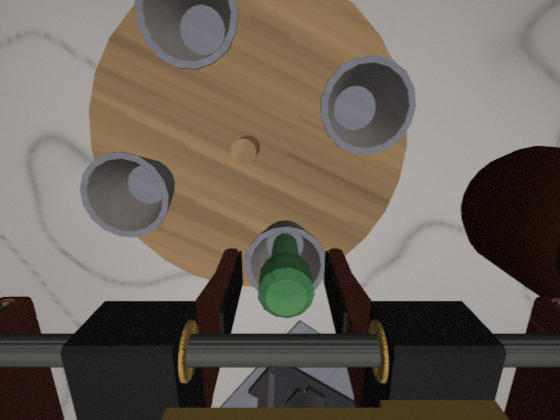

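The knob is centred at (285,292). Closing.

Request:
play_rows --motion '[[[0,0,0],[0,0,0],20],[[0,0,0],[0,0,0],20],[[0,0,0],[0,0,0],20],[[0,0,0],[0,0,0],20]]'

```text
time: 19.25
position: [518.1, 225.7, 49.9]
orientation: [0.389, 0.921, 0.002, -0.003]
contact_force: [0.8, -0.5, -1.3]
width: 27.7
```

```bash
python3 plan.py s42 20 c c 150 c 470 -170 150 -40
python3 - <<'E'
from h import *
c=grab('top');cv2.imwrite('pics/top12.png',c['img'])
E
```

```text
now [518.1 225.7  49.9] yaw 44.2 tilt [-0.004  0.007 -1.   ] t 19.25 w 27.7 F [ 0.8 -0.5 -1.3] q [ 0.28  0.52  1.75  0.01  0.87 -0.5 ]
[[[0.0,-0.01,0.0],[0.3,0.1,-33.4],20.0],[[0.0,-0.01,0.0],[0.2,0.0,-33.4],20.0],[[0.0,-0.01,0.0],[0.1,0.0,-33.4],20.0],[[0.0,0.0,0.84],[-25.0,-31.1,0.0],20.0],[[0.0,0.0,0.84],[-29.3,-27.1,0.0],20.0],[[0.0,0.0,0.84],[-32.9,-22.5,0.0],20.0],[[0.0,0.0,0.84],[-35.9,-17.4,0.0],20.0],[[0.0,0.0,0.84],[-38.0,-12.0,0.0],20.0],[[0.0,0.0,0.84],[-39.4,-6.3,0.0],20.0],[[0.0,0.0,0.84],[-39.9,-0.4,0.0],20.0],[[0.0,0.0,0.84],[-39.5,5.4,0.0],20.0],[[0.0,0.0,0.84],[-38.3,11.1,0.0],20.0],[[0.0,0.0,0.84],[-36.2,16.6,0.0],20.0]]
13
```

View pics/top12.png

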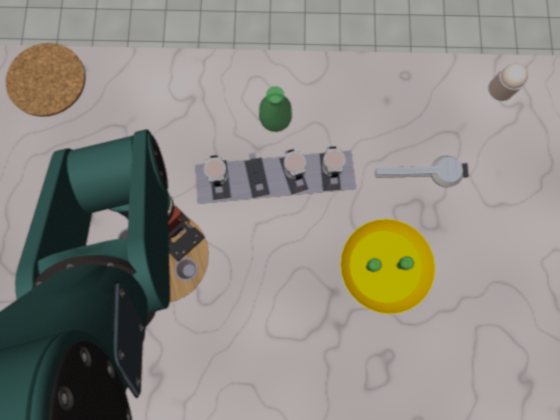

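Both plate stoppers stand at (374,265) and (406,263). The third goes on the far side at about (488,-222), with the jaws turned to about -80° for clearance.

Request:
play_rows --motion '[[[0,0,0],[0,0,-33],20],[[0,0,0],[0,0,-33],20],[[0,0,0],[0,0,-33],20],[[0,0,0.84],[-25,-31,0],20],[[0,0,0.84],[-29,-27,0],20],[[0,0,0.84],[-33,-22,0],20],[[0,0,0.84],[-36,-17,0],20],[[0,0,0.84],[-38,-12,0],20],[[0,0,0.84],[-39,-6,0],20],[[0,0,0.84],[-40,0,0],20],[[0,0,0.84],[-40,5,0],20],[[0,0,0.84],[-38,11,0],20],[[0,0,0.84],[-36,16,0],20],[[0,0,0],[0,0,0],20],[[0,0,0],[0,0,0],20]]'

```text
time: 21.18
position: [462.9, -180.3, 150.4]
orientation: [0.915, 0.403, 0.001, -0.003]
contact_force: [0.4, 1.3, -1.0]
width: 27.7
```

```bash
python3 plan.py s42 20 488 -222 130 -80
```

```text
now [ 462.9 -180.3  150.4] yaw -42.4 tilt [-0.     0.006 -1.   ] t 21.18 w 27.7 F [ 0.4  1.3 -1. ] q [-0.51  0.3   1.81  0.01  1.03  0.22]
[[[-0.01,0.0,0.75],[-2.8,9.3,4.0],20.0],[[-0.01,0.0,0.75],[-1.5,9.6,4.0],20.0],[[-0.01,0.0,0.75],[-0.3,9.7,4.0],20.0],[[-0.01,0.0,0.75],[1.0,9.7,4.1],20.0],[[-0.01,0.0,0.75],[2.3,9.5,4.1],20.0]]
5
```

Request:
play_rows --motion '[[[0,0,0.75],[-3,9,4],20],[[0,0,0.75],[-2,10,4],20],[[0,0,0.75],[0,10,4],20],[[0,0,0.75],[1,10,4],20],[[0,0,0.75],[2,9,4],20],[[0,0,0],[0,0,0],20],[[0,0,0],[0,0,0],20]]'

```text
time: 22.05
position: [488.5, -213.7, 129.2]
orientation: [0.996, 0.088, -0.001, -0.005]
contact_force: [0.2, 0.4, -0.8]
width: 27.8
```

```bash
python3 green.py w13; python3 plan.py s42 20 488 -222 60 -80
```

```text
[ 251  234   63   83 3331] [283. 280.] [ 492.6 -214.2  154.1] [ 445.4 -221.6   66. ]
[224 237  33  46 428] [237. 258.] [ 451.2 -182.1   62.4] [ 457.6 -183.7   66. ]
now [ 488.5 -213.7  129.3] yaw -79.9 tilt [-0.002  0.01  -1.   ] t 22.1 w 27.8 F [ 0.2 -0.4 -0.7] q [-0.55  0.37  1.76  0.01  1.02  0.84]
[[[-0.03,0.0,0.01],[-0.9,4.4,34.6],20.0],[[-0.03,0.0,0.01],[-0.9,4.2,34.6],20.0]]
2
```

View pics/w13.png

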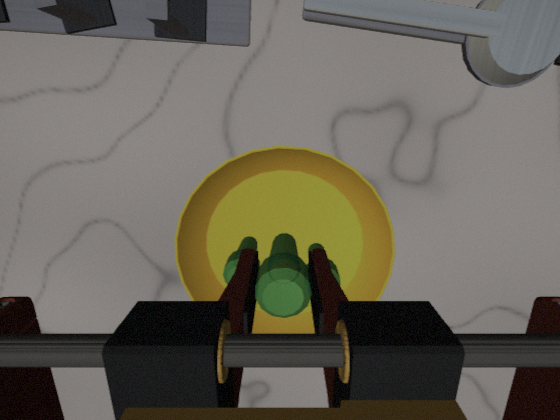

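It hangs ahead of the other two, centred on the plate's width. Lowering.

Request:
play_rows --motion '[[[0,0,0],[0,4,34],20],[[0,0,0],[0,3,34],20],[[0,0,0],[0,0,0],20],[[0,0,0],[0,0,8],20],[[0,0,0],[0,0,3],20]]'

```text
time: 22.72
position: [491.6, -219.1, 52.0]
orientation: [0.996, 0.092, 0.002, -0.004]
contact_force: [0.7, -0.4, 0.2]
width: 27.5
```

```bash
python3 plan.py s42 20 488 -222 42 -80
python3 - <<'E'
from h import *
c=grab('side');cv2.imwrite('pics/s14.png',c['img'][120:260,250:480].repeat(3,0).repeat(3,1))
E
```

```text
now [ 491.6 -219.1   52. ] yaw -79.4 tilt [ 0.003  0.008 -1.   ] t 22.73 w 27.5 F [ 0.7 -0.4  0.2] q [-0.55  0.49  1.81  0.01  0.84  0.83]
[[[-0.04,-0.02,0.06],[-4.1,2.3,9.9],20.0]]
1
```

View pics/s14.png

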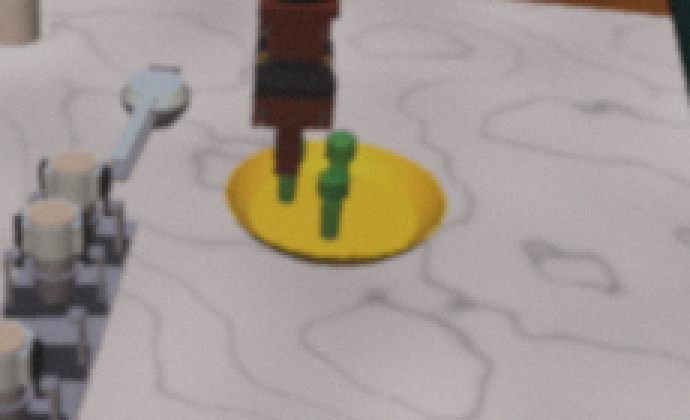

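The side view shows the other two undisturbed and the third over the floor at (287,200).

Request:
play_rows --motion '[[[0,0,0],[-3,0,5],20],[[0,0,0],[0,0,2],20],[[0,0,0],[0,0,2],20]]'

```text
time: 23.15
position: [489.5, -220.2, 43.8]
orientation: [0.996, 0.092, 0.003, -0.003]
contact_force: [1.1, 0.2, -0.5]
width: 27.6
```

Request:
play_rows --motion '[[[0,0,0],[0,0,2],20],[[0,0,0],[0,0,1],20]]'

```text
time: 23.4
position: [490.0, -220.7, 41.3]
orientation: [0.996, 0.093, 0.003, -0.002]
contact_force: [-2.0, -1.0, 13.4]
width: 27.8
```

Request:
play_rows --motion '[[[0,0,0],[0,0,0],28],[[0,0,0],[0,0,0],32],[[0,0,0],[0,0,0],38],[[0,0,0],[0,0,0],42],[[0,0,0],[0,0,0],42],[[0,0,0],[0,0,-25],42],[[0,0,0],[0,0,-40],42],[[0,0,0],[0,0,-40],60],[[0,0,0],[0,0,-40],80],[[0,0,0],[0,0,0],85]]'

```text
time: 24.65
position: [488.8, -221.2, 189.7]
orientation: [0.996, 0.092, 0.002, -0.003]
contact_force: [-0.5, 0.3, -0.5]
width: 68.7
```

```bash
python3 - <<'E'
from h import *
c=grab('side');cv2.imwrite('pics/s15.png',c['img'])
c=grab('wrist');cv2.imwrite('pics/w15.png',c['img'])
E
python3 plan.py s42 85 640 -107 190 -85; python3 plan.py s42 85 640 -107 190 0
```

```text
now [ 486.6 -219.9  186.5] yaw -79.4 tilt [-0.001  0.01  -1.   ] t 24.75 w 76.4 F [-0.1  0.1  0.2] q [-0.56  0.3   1.69  0.01  1.15  0.82]
[[[-0.01,0.0,0.11],[34.3,-16.6,-0.5],85.0],[[-0.01,0.0,0.11],[34.0,-17.2,-0.5],85.0],[[-0.01,0.0,0.11],[33.6,-17.9,-0.6],85.0],[[-0.01,0.0,0.11],[33.3,-18.5,-0.6],85.0],[[-0.01,0.0,0.11],[32.9,-19.2,-0.7],85.0]]
5
now [ 486.6 -219.9  186.5] yaw -79.4 tilt [-0.001  0.01  -1.   ] t 24.75 w 76.4 F [-0.1  0.1  0.2] q [-0.56  0.3   1.69  0.01  1.15  0.82]
[[[0.0,0.0,-0.88],[19.1,-9.2,-0.3],85.0],[[0.0,0.0,-0.88],[20.2,-6.2,-0.3],85.0],[[0.0,0.0,-0.88],[21.0,-3.0,-0.3],85.0],[[0.0,0.0,-0.88],[21.2,0.3,-0.3],85.0],[[0.0,0.0,-0.88],[20.9,3.5,-0.4],85.0],[[0.0,0.0,-0.88],[20.1,6.7,-0.4],85.0],[[0.0,0.0,-0.88],[18.8,9.7,-0.4],85.0],[[0.0,0.0,-0.88],[17.1,12.4,-0.4],85.0],[[0.0,0.0,-0.88],[15.0,14.9,-0.4],85.0]]
9
```

View pics/s15.png

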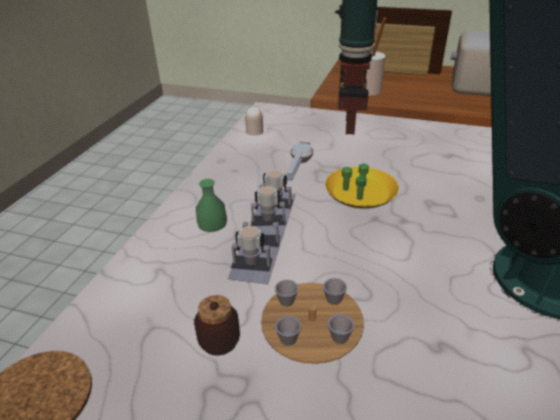

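View pics/w15.png

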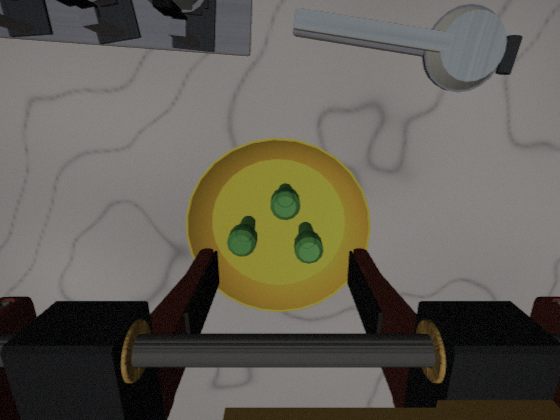

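All three stoppers stand on the plate and the cups are empty. Now tin 4, at about (651,-105).

```bash
python3 plan.py s42 87 650 -105 190 5
```

```text
now [ 486.6 -219.9  186.5] yaw -79.4 tilt [-0.001  0.01  -1.   ] t 24.75 w 76.4 F [-0.1  0.1  0.2] q [-0.56  0.3   1.69  0.01  1.15  0.82]
[[[0.0,0.0,-0.84],[18.2,-8.3,-0.3],87.0],[[0.0,0.0,-0.84],[19.2,-5.5,-0.3],87.0],[[0.0,0.0,-0.84],[19.8,-2.7,-0.3],87.0],[[0.0,0.0,-0.84],[20.0,0.3,-0.3],87.0],[[0.0,0.0,-0.84],[19.7,3.2,-0.3],87.0],[[0.0,0.0,-0.84],[19.0,6.1,-0.3],87.0],[[0.0,0.0,-0.84],[17.9,8.8,-0.3],87.0],[[0.0,0.0,-0.84],[16.5,11.3,-0.3],87.0],[[0.0,0.0,-0.84],[14.6,13.6,-0.4],87.0],[[0.0,0.0,-0.84],[12.5,15.6,-0.4],87.0]]
10
```

Request:
play_rows --motion '[[[0,0,-0.84],[18,-8,-1],87],[[0,0,-0.84],[19,-5,-1],87],[[0,0,-0.84],[20,-3,-1],87],[[0,0,-0.84],[20,0,-1],87],[[0,0,-0.84],[20,3,-1],87],[[0,0,-0.84],[19,6,-1],87],[[0,0,-0.84],[18,9,-1],87],[[0,0,-0.84],[16,11,-1],87],[[0,0,-0.84],[15,14,-1],87],[[0,0,-0.84],[12,16,-1],87],[[0,0,0],[0,0,0],87],[[0,0,0],[0,0,0],87]]'

```text
time: 26.25
position: [637.1, -93.8, 169.0]
orientation: [0.662, 0.749, -0.005, -0.025]
contact_force: [0.4, -0.5, 0.0]
width: 87.1
```

```bash
python3 plan.py s42 87 650 -105 190 5; python3 green.py w16
```

```text
now [637.1 -93.8 169. ] yaw 7.1 tilt [-0.044  0.025 -0.999] t 26.25 w 87.1 F [ 0.4 -0.5  0. ] q [-0.26  0.49  1.43  0.01  1.27 -0.39]
[[[-0.23,-0.17,0.21],[-12.0,10.5,-21.8],87.0]]
1
[ 415   53  145   91 9090] [489.  96.] [766.4  17.6  73.2] [776.5  20.4  66. ]
[  60  251   56   44 1198] [ 85. 273.] [ 449.  -182.6   61.4] [ 456.3 -176.1   66. ]
[120 283  35  37 492] [135. 299.] [ 492.7 -213.6   47.2] [ 503.9 -196.8   66. ]
```

View pics/w16.png

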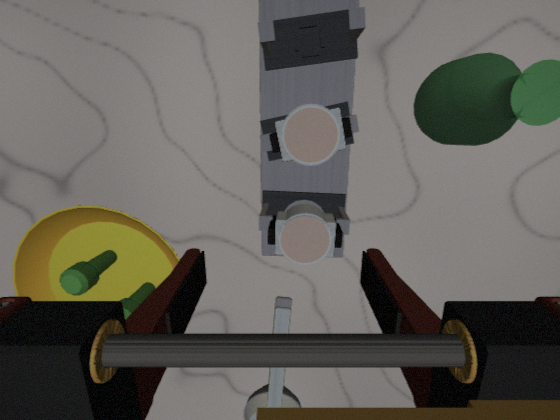

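The tool is tilted about 3°, so I level it and look again.

Request:
play_rows --motion '[[[-0.23,-0.17,0.1],[-12,10,-12],87],[[0,0,0],[0,0,0],87],[[0,0,0],[0,0,0],87]]'

```text
time: 26.68
position: [648.7, -106.9, 181.5]
orientation: [0.671, 0.742, 0.0, 0.002]
contact_force: [-0.7, 0.0, -0.3]
width: 87.0
```

```bash
python3 plan.py s42 87 650 -105 180 5
cat > tin.py <<'E'
from h import *
import sys
c=grab('wrist');np.savez(sys.argv[1]+'.npz',**c)
x,y=float(sys.argv[2]),float(sys.argv[3])
o=ortho(c,x-50,x+50,y-50,y+50,.2,90)   # rows=x, cols=y
o=cv2.rotate(o,cv2.ROTATE_180) # up=+x, left=+y
for i in range(0,500,50):
    cv2.line(o,(i,0),(i,499),(0,120,255),1);cv2.line(o,(0,i),(499,i),(0,120,255),1)
cv2.imwrite(f'pics/{sys.argv[1]}.png',o)
P=cloud(c);f=P.reshape(-1,3);f=f[(np.linalg.norm(f[:,:2]-[x,y],axis=1)<40)&(f[:,2]>85)]
print('lid pts',len(f),f.mean(0).round(1),np.median(f,0).round(1),(f.min(0)+f.max(0))/2)
E
python3 tin.py o16 650 -105
```

```text
now [ 648.7 -106.9  181.5] yaw 5.8 tilt [ 0.003 -0.002 -1.   ] t 26.68 w 87.0 F [-0.7  0.  -0.3] q [-0.27  0.47  1.43 -0.    1.24 -0.37]
[[[0.01,0.01,0.08],[1.8,1.4,1.5],87.0]]
1
lid pts 13680 [651.  -86.8 241.5] [651.8 -83.5 276.9] [ 649.36248981 -101.02637966  187.6768513 ]
```

View pics/o16.png

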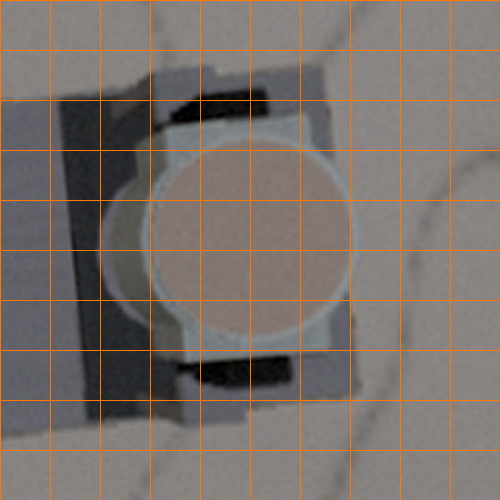

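The flats are at (237,120) and (257,356) in the rectified view, so the tin centre is about (652.4,-104.4) at an azimuth of 4.8°. Descending.

Request:
play_rows --motion '[[[0,0,0.08],[2,3,40],87],[[0,0,0],[0,0,35],87],[[0,0,0],[0,0,20],87],[[0,0,0],[0,0,0],87],[[0,0,0],[0,0,0],87]]'

```text
time: 27.35
position: [653.8, -105.5, 86.6]
orientation: [0.676, 0.737, 0.001, 0.004]
contact_force: [-1.0, -0.4, 0.8]
width: 87.2
```

```bash
python3 plan.py s42 87 652.3 -104.5 62 4.8; python3 green.py w17
```

```text
now [ 653.8 -105.5   86.6] yaw 4.9 tilt [ 0.007 -0.003 -1.   ] t 27.35 w 87.2 F [-1.  -0.4  0.8] q [-0.26  0.58  1.51 -0.    1.05 -0.35]
[[[0.04,0.02,0.01],[1.3,-1.6,24.5],87.0]]
1
[  424     0   136   120 12215] [498.  56.] [757.4  13.4  60.6] [754.6  12.3  66. ]
[  3 282  37  16 308] [ 24. 290.] [ 447.5 -181.2   12.6] [ 491.9 -146.3   66. ]
```

View pics/w17.png

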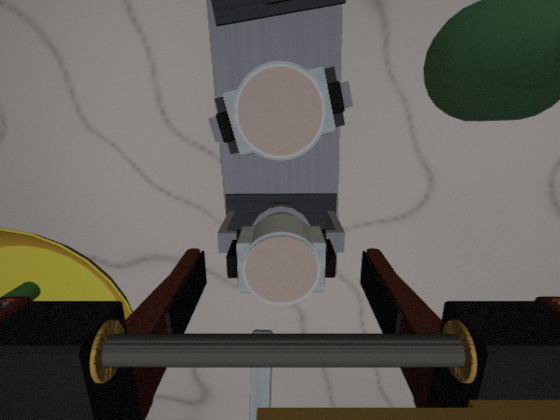

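The tin is centred between the fingers at (281,265). Going down and squeezing.

Request:
play_rows --motion '[[[0.02,0.02,0],[1,-1,14],87],[[0,0,0],[0,0,10],87],[[0,0,0],[0,0,0],80],[[0,0,0],[0,0,0],75]]'

```text
time: 27.9
position: [654.0, -104.9, 62.9]
orientation: [0.676, 0.737, 0.002, 0.002]
contact_force: [-0.4, -0.6, 0.3]
width: 75.8
```

```bash
python3 plan.py s42 87 652.3 -104.5 62 4.8
python3 - <<'E'
from h import *
c=grab('side');cv2.imwrite('pics/s18.png',cv2.resize(c['img'][130:290,190:350],None,fx=4,fy=4,interpolation=cv2.INTER_CUBIC))
E
```

```text
now [ 654.  -104.9   62.9] yaw 4.9 tilt [ 0.006 -0.001 -1.   ] t 27.9 w 75.8 F [-0.4 -0.6  0.3] q [-0.26  0.61  1.52  0.    1.01 -0.35]
[[[0.04,0.01,0.01],[0.5,-1.7,0.8],87.0]]
1
```

View pics/s18.png

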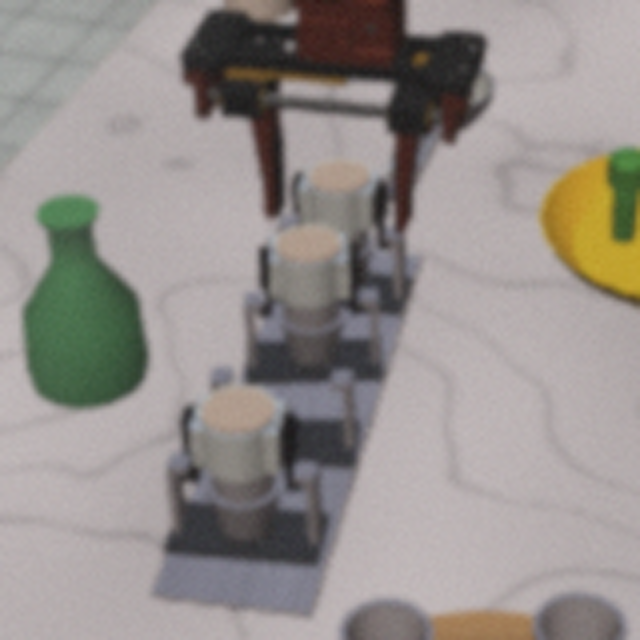

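Request:
play_rows --motion '[[[0,0,0],[0,-1,0],60],[[0,0,0],[0,0,0],40],[[0,0,0],[0,0,0],40],[[0,0,0],[0,0,0],40],[[0,0,0],[0,0,0],40]]' --squeeze 30

```text
time: 28.58
position: [653.1, -105.0, 63.4]
orientation: [0.676, 0.737, 0.002, 0.003]
contact_force: [0.4, -0.3, -0.8]
width: 47.8
```

The opening is 47.8 mm, so the tabs are flush. Lifting.

Request:
play_rows --motion '[[[0,0,0],[0,0,-8],40],[[0,0,0],[0,0,-10],40],[[0,0,0],[0,0,-15],40],[[0,0,0],[0,0,-25],40],[[0,0,0],[0,0,-30],40],[[0,0,0],[0,0,-30],40],[[0,0,0],[0,0,-30],40],[[0,0,0],[0,0,0],40]]'

```text
time: 29.58
position: [652.5, -105.0, 222.2]
orientation: [0.676, 0.737, 0.003, 0.004]
contact_force: [1.0, -0.6, -1.5]
width: 48.3
```

```bash
python3 plan.py s42 40 430 192 205 30
python3 - <<'E'
from h import *
c=grab('side');cv2.imwrite('pics/s19.png',c['img'])
c=grab('wrist');cv2.imwrite('pics/w19.png',c['img'])
E
```

```text
now [ 652.5 -105.   222.2] yaw 4.9 tilt [ 0.01  -0.002 -1.   ] t 29.57 w 48.3 F [ 1.  -0.6 -1.5] q [-0.26  0.44  1.38  0.    1.31 -0.35]
[[[0.01,0.0,-0.28],[35.0,-21.8,1.6],40.0],[[0.01,0.0,-0.28],[36.0,-20.1,1.6],40.0],[[0.01,0.0,-0.28],[36.9,-18.3,1.7],40.0],[[0.01,0.0,-0.28],[37.8,-16.5,1.7],40.0],[[0.01,0.0,-0.28],[38.5,-14.6,1.8],40.0],[[0.01,0.0,-0.28],[39.2,-12.8,1.8],40.0],[[0.01,0.0,-0.28],[39.8,-10.8,1.8],40.0],[[0.01,0.0,-0.28],[40.3,-8.9,1.9],40.0],[[0.01,0.0,-0.28],[40.6,-6.9,1.9],40.0]]
9
```

View pics/s19.png

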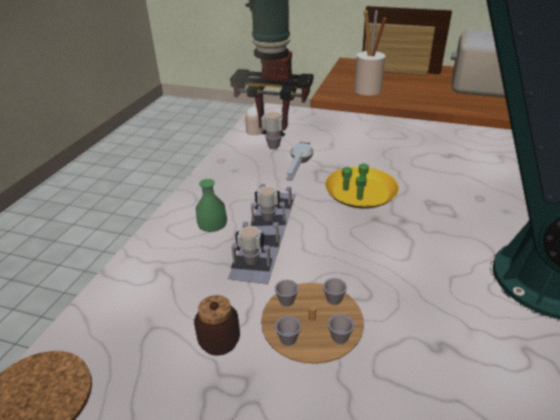

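View pics/w19.png

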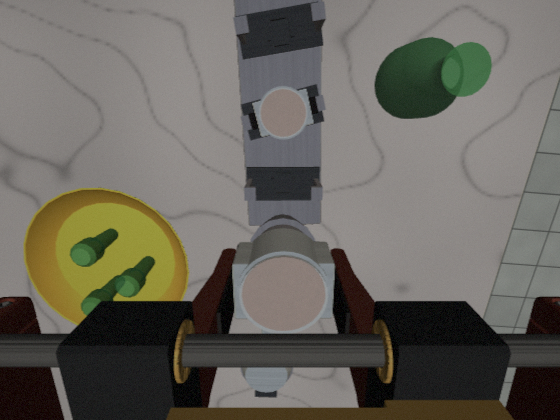

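The tin is held upright and the dock is empty. The other tins, stoppers and bystanders are undisturbed. I carry it to the cup at about (428.5,193).

```bash
python3 plan.py s42 40 428.5 193 190 64
```

```text
now [ 650.4 -104.4  218.7] yaw 4.9 tilt [ 0.005 -0.    -1.   ] t 29.68 w 47.1 F [-0.6  0.2 -3.1] q [-0.26  0.44  1.38  0.    1.31 -0.35]
[[[0.0,0.0,-0.66],[35.0,-21.8,3.1],40.0],[[0.0,0.0,-0.66],[37.3,-17.6,3.1],40.0],[[0.0,0.0,-0.66],[39.1,-13.2,3.1],40.0],[[0.0,0.0,-0.66],[40.3,-8.7,3.1],40.0],[[0.0,0.0,-0.66],[41.0,-4.0,3.1],40.0],[[0.0,0.0,-0.66],[41.2,0.7,3.2],40.0],[[0.0,0.0,-0.66],[40.9,5.4,3.2],40.0],[[0.0,0.0,-0.66],[40.0,10.1,3.2],40.0],[[0.0,0.0,-0.66],[38.6,14.6,3.2],40.0]]
9
```

Request:
play_rows --motion '[[[0,0,-0.66],[35,-22,1],40],[[0,0,-0.66],[37,-18,1],40],[[0,0,-0.66],[39,-13,1],40],[[0,0,-0.66],[40,-9,1],40],[[0,0,-0.66],[41,-4,1],40],[[0,0,-0.66],[41,1,1],40],[[0,0,-0.66],[41,5,1],40],[[0,0,-0.66],[40,10,1],40],[[0,0,-0.66],[39,15,1],40],[[0,0,0],[0,0,0],40],[[0,0,0],[0,0,0],40]]'

```text
time: 31.05
position: [403.1, 195.5, 192.8]
orientation: [0.207, 0.978, -0.004, -0.013]
contact_force: [1.1, -0.6, -1.1]
width: 47.7
```

```bash
python3 plan.py s42 40 428.5 193 125 64;python3 green.py w20
```

```text
now [403.1 195.5 192.8] yaw 66.1 tilt [-0.026 -0.002 -1.   ] t 31.05 w 47.7 F [ 1.1 -0.6 -1.1] q [ 0.29  0.19  1.84  0.01  1.14 -0.86]
[[[-0.04,-0.07,0.11],[-12.9,4.4,33.6],40.0],[[-0.04,-0.07,0.11],[-12.4,4.4,33.8],40.0]]
2
```

View pics/w20.png

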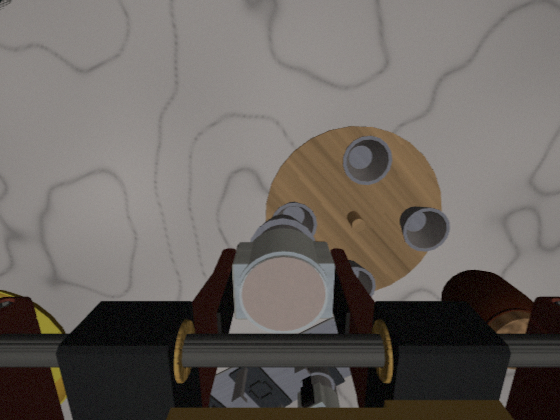

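The cup rims show at (367,160), (425,228) and, partly hidden, (296,222). I compute them in the wrist frame.

```bash
python3 - <<'E'
from h import *
c=grab('wrist')
for p in [(367,161),(425,228),(296,222)]: print(pix2plane(c,*p,44).round(1))
print(pix2plane(c,353,214,36).round(1))
E
python3 plan.py s42 40 428.5 194 125 64
```

```text
[397.3 283.2  44. ]
[485.1 314.1  44. ]
[426.5 196.4  44. ]
[444.6 253.   36. ]
now [403.5 195.2 193. ] yaw 66.0 tilt [-0.026 -0.002 -1.   ] t 31.15 w 48.3 F [-0.6 -1.3 -1.8] q [ 0.29  0.19  1.84  0.01  1.14 -0.86]
[[[-0.04,-0.07,0.1],[-12.5,4.9,33.7],40.0],[[-0.04,-0.07,0.1],[-12.0,4.9,33.8],40.0]]
2
```

Request:
play_rows --motion '[[[-0.04,-0.07,0.1],[-12,5,32],40],[[-0.04,-0.07,0.1],[-12,5,30],40],[[0,0,0],[0,0,0],40],[[0,0,0],[0,0,0],40]]'

```text
time: 31.65
position: [432.4, 191.8, 130.0]
orientation: [0.228, 0.974, 0.001, 0.002]
contact_force: [-0.2, -0.6, -1.3]
width: 48.1
```

```bash
python3 plan.py s42 40 428.2 194 110 64
```

```text
now [432.4 191.8 130. ] yaw 63.6 tilt [ 0.005  0.001 -1.   ] t 31.65 w 48.1 F [-0.2 -0.6 -1.3] q [ 0.27  0.29  1.89 -0.    0.96 -0.84]
[[[0.02,0.02,-0.04],[4.8,0.0,20.0],40.0]]
1
```

Request:
play_rows --motion '[[[0,0,0],[4,0,12],40],[[0,0,0],[0,0,11],40],[[0,0,0],[0,0,0],40]]'

```text
time: 32.02
position: [429.4, 193.9, 107.3]
orientation: [0.228, 0.974, 0.002, 0.003]
contact_force: [0.4, -0.4, -1.5]
width: 48.0
```

```bash
python3 plan.py s42 40 428.2 194 67 64
python3 - <<'E'
from h import *
c=grab('side');cv2.imwrite('pics/s21.png',cv2.resize(c['img'][230:370,240:400],None,fx=4,fy=4,interpolation=cv2.INTER_CUBIC))
E
```

```text
now [429.4 193.9 107.3] yaw 63.6 tilt [ 0.007  0.002 -1.   ] t 32.02 w 48.0 F [ 0.4 -0.4 -1.5] q [ 0.28  0.32  1.92 -0.    0.89 -0.83]
[[[0.03,0.03,-0.04],[1.3,-0.6,40.3],40.0]]
1
```

View pics/s21.png

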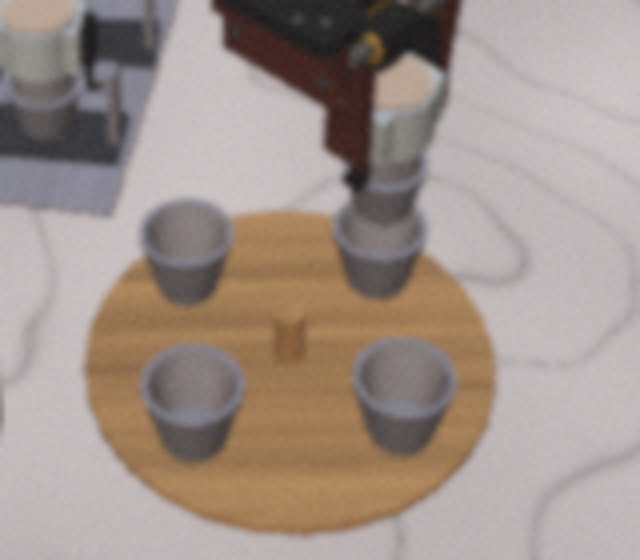

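The tin's foot enters the cup mouth at (383,215). Lowering in steps.

Request:
play_rows --motion '[[[0,0,0],[1,0,12],40],[[0,0,0],[0,0,10],40],[[0,0,0],[0,0,8],40],[[0,0,0],[0,0,5],40],[[0,0,0],[0,0,0],40]]'

```text
time: 32.7
position: [429.5, 194.7, 70.3]
orientation: [0.228, 0.974, 0.002, 0.004]
contact_force: [0.9, 0.0, -1.7]
width: 48.0
```

Request:
play_rows --motion '[[[0,0,0],[0,0,2],40],[[0,0,0],[0,0,2],40],[[0,0,0],[0,0,0],40]]'

```text
time: 33.08
position: [430.0, 194.0, 66.7]
orientation: [0.228, 0.974, 0.001, 0.004]
contact_force: [0.9, -1.8, -3.6]
width: 48.0
```

Request:
play_rows --motion '[[[0,0,0],[0,0,2],40],[[0,0,0],[0,0,1],40]]'

```text
time: 33.33
position: [430.1, 193.6, 66.1]
orientation: [0.227, 0.974, 0.001, 0.005]
contact_force: [-2.6, -2.3, 11.0]
width: 47.6
```

Seated contact at z 66, as expected for a home tin. Releasing.

Request:
play_rows --motion '[[[0,0,0],[0,0,0],50],[[0,0,0],[0,0,0],55],[[0,0,0],[0,0,0],60],[[0,0,0],[0,0,0],66],[[0,0,0],[0,0,0],72],[[0,0,0],[0,0,0],72],[[0,0,0],[0,0,-20],72],[[0,0,0],[0,0,-40],72],[[0,0,0],[0,0,-50],80],[[0,0,0],[0,0,0],87]]'

```text
time: 34.58
position: [429.0, 194.6, 178.7]
orientation: [0.228, 0.974, 0.002, 0.004]
contact_force: [0.4, -0.1, 0.2]
width: 85.3
```

```bash
cat > homechk.py <<'E'
from h import *
import sys
c=grab('side');cv2.imwrite(f'pics/{sys.argv[1]}.png',cv2.resize(c['img'][120:370,180:410],None,fx=2.4,fy=2.4,interpolation=cv2.INTER_CUBIC));cs=c
c2=grab('top');cv2.imwrite(f'pics/{sys.argv[1]}t.png',c2['img'])
for n,c in (('side',cs),('top',c2)):
    f=cloud(c).reshape(-1,3)
    for x,y in [(488,314.5),(397.5,283.5),(428.5,193.5),(519,224.5)]:
        q=f[(np.linalg.norm(f[:,:2]-[x,y],axis=1)<14)];q=q[(q[:,2]>70)&(q[:,2]<115)]
        if len(q)>20: print(n,(x,y),len(q),'top z',np.percentile(q[:,2],[10,50,90]).round(1))
E
python3 homechk.py s22; python3 plan.py s42 87 638 -26 180 17
```

```text
side (428.5, 193.5) 114 top z [97.2 98.7 99.8]
now [426.3 193.7 175.4] yaw 63.6 tilt [ 0.003  0.    -1.   ] t 34.67 w 86.8 F [-0.3  0.5  0.1] q [ 0.28  0.22  1.85 -0.    1.07 -0.83]
[[[0.0,0.0,0.58],[-35.9,-12.9,-0.5],87.0],[[0.0,0.0,0.58],[-37.0,-9.1,-0.5],87.0],[[0.0,0.0,0.58],[-37.8,-5.3,-0.5],87.0],[[0.0,0.0,0.58],[-38.1,-1.5,-0.5],87.0],[[0.0,0.0,0.58],[-38.1,2.4,-0.5],87.0],[[0.0,0.0,0.58],[-37.6,6.3,-0.5],87.0],[[0.0,0.0,0.58],[-36.8,10.0,-0.6],87.0],[[0.0,0.0,0.58],[-35.6,13.7,-0.6],87.0]]
8
```

View pics/s22.png

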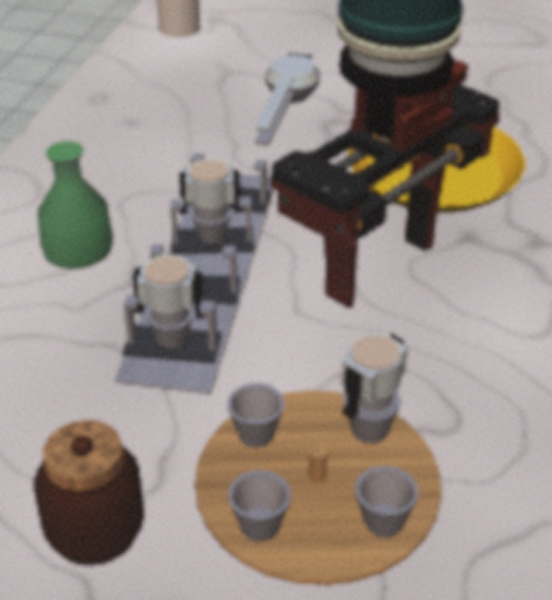

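The tin stands upright in its cup with its lid at about z 98 (97 expected). Next is tin 3, at about (644,-26) with an azimuth near 17°.

```bash
python3 plan.py s42 87 644 -26 180 17
```

```text
now [426.3 193.7 175.4] yaw 63.6 tilt [ 0.003  0.    -1.   ] t 34.67 w 86.8 F [-0.3  0.5  0.1] q [ 0.28  0.22  1.85 -0.    1.07 -0.83]
[[[0.0,0.0,0.58],[-36.6,-12.5,-0.5],87.0],[[0.0,0.0,0.58],[-37.7,-8.7,-0.5],87.0],[[0.0,0.0,0.58],[-38.4,-4.9,-0.5],87.0],[[0.0,0.0,0.58],[-38.7,-1.0,-0.5],87.0],[[0.0,0.0,0.58],[-38.6,3.0,-0.5],87.0],[[0.0,0.0,0.58],[-38.1,6.9,-0.5],87.0],[[0.0,0.0,0.58],[-37.2,10.7,-0.6],87.0],[[0.0,0.0,0.58],[-35.9,14.4,-0.6],87.0]]
8
```

Request:
play_rows --motion '[[[0,0,0.58],[-37,-12,-2],87],[[0,0,0.58],[-38,-9,-2],87],[[0,0,0.58],[-38,-5,-2],87],[[0,0,0.58],[-39,-1,-2],87],[[0,0,0.58],[-39,3,-2],87],[[0,0,0.58],[-38,7,-2],87],[[0,0,0.58],[-37,11,-2],87],[[0,0,0.58],[-36,14,-2],87],[[0,0,0],[0,0,0],87],[[0,0,0],[0,0,0],87]]'

```text
time: 35.92
position: [635.7, -34.6, 167.2]
orientation: [0.603, 0.798, -0.009, -0.014]
contact_force: [-0.5, -0.1, -0.4]
width: 87.1
```

```bash
python3 plan.py s42 87 644 -26 180 17
```

```text
now [635.7 -34.6 167.2] yaw 15.8 tilt [-0.034  0.003 -0.999] t 35.92 w 87.1 F [-0.5 -0.1 -0.4] q [-0.16  0.48  1.46 -0.    1.24 -0.44]
[[[-0.18,-0.07,-0.12],[6.2,9.9,-13.1],87.0]]
1
```

Request:
play_rows --motion '[[[-0.18,-0.07,-0.12],[6,10,-10],87],[[0,0,0],[0,0,0],87],[[0,0,0],[0,0,0],87]]'

```text
time: 36.3
position: [642.2, -22.8, 176.8]
orientation: [0.593, 0.806, 0.0, -0.0]
contact_force: [-0.1, -0.1, 0.0]
width: 87.1
```

```bash
python3 plan.py s42 87 644 -26 180 17; python3 tin.py o23 644 -26
```

```text
now [642.2 -22.8 176.8] yaw 17.3 tilt [-0.     0.001 -1.   ] t 36.3 w 87.1 F [-0.1 -0.1  0. ] q [-0.14  0.46  1.47  0.    1.22 -0.45]
[[[0.0,0.0,0.03],[-3.6,0.8,-3.2],87.0]]
1
lid pts 12313 [640.   -4.5 232.9] [640.6  -1.4 272.3] [640.70940786 -17.35969276 185.3229003 ]
```

View pics/o23.png

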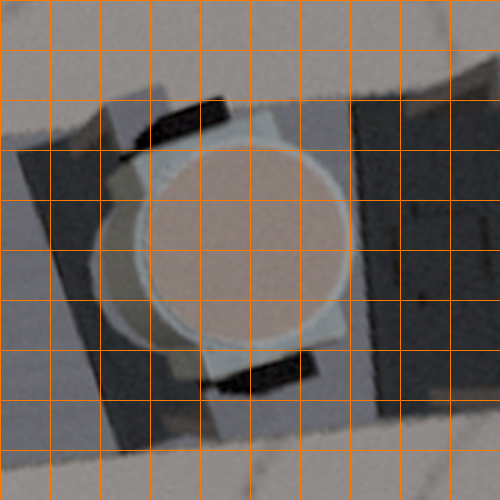

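The lid is centred at (244,243), which gives (645.3,-24.8), with an azimuth of about 17.5°.

```bash
python3 plan.py s42 87 645.3 -24.8 85 17.5
```

```text
now [642.3 -22.9 176.9] yaw 17.3 tilt [ 0.     0.001 -1.   ] t 36.35 w 87.3 F [-0.  -0.2  1. ] q [-0.14  0.46  1.47  0.    1.22 -0.45]
[[[0.0,0.0,-0.01],[-0.9,0.7,30.6],87.0],[[0.0,0.0,-0.01],[-0.9,0.7,30.6],87.0],[[0.0,0.0,-0.01],[-0.9,0.7,30.6],87.0]]
3
```

Request:
play_rows --motion '[[[0,0,0],[-1,1,31],87],[[0,0,0],[-1,1,31],87],[[0,0,0],[-1,0,29],87],[[0,0,0],[0,0,0],87],[[0,0,0],[0,0,0],87]]'

```text
time: 36.98
position: [647.1, -24.5, 86.9]
orientation: [0.592, 0.806, 0.002, 0.002]
contact_force: [0.1, -0.1, -0.6]
width: 87.1
```

```bash
python3 plan.py s42 87 645.3 -24.8 62 17.5; python3 green.py w24
```

```text
now [647.1 -24.5  86.9] yaw 17.4 tilt [ 0.005 -0.    -1.   ] t 36.98 w 87.1 F [ 0.1 -0.1 -0.6] q [-0.14  0.56  1.54  0.    1.04 -0.45]
[[[0.03,0.01,-0.01],[0.3,-1.9,24.9],87.0]]
1
[  411   172   149   125 11529] [488. 230.] [761.5  26.4  63.1] [761.2  25.6  66. ]
```

View pics/w24.png

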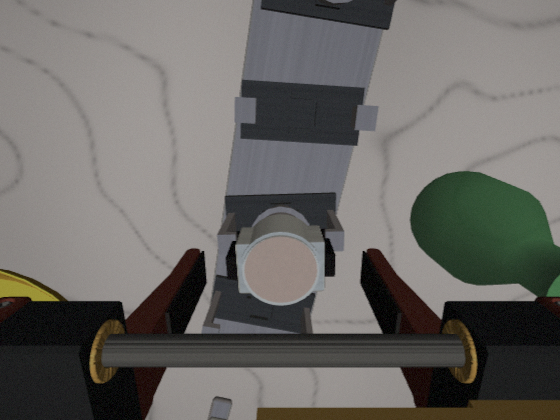

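The tin is centred at (281,265). Going down, then squeezing.

Request:
play_rows --motion '[[[0.03,0,0],[0,-1,14],87],[[0,0,0],[0,0,10],87],[[0,0,0],[0,0,0],75],[[0,0,0],[0,0,0],65],[[0,0,0],[0,0,0],40],[[0,0,0],[0,0,0],40],[[0,0,0],[0,0,0],40],[[0,0,0],[0,0,0],40]]' --squeeze 30

```text
time: 38.02
position: [647.6, -25.0, 63.8]
orientation: [0.592, 0.806, 0.0, 0.002]
contact_force: [-0.6, 0.4, -2.0]
width: 48.4
```

Request:
play_rows --motion '[[[0,0,0],[0,0,-8],40],[[0,0,0],[0,0,-10],40],[[0,0,0],[0,0,-15],40],[[0,0,0],[0,0,-25],40],[[0,0,0],[0,0,-30],40],[[0,0,0],[0,0,-30],40],[[0,0,0],[0,0,-30],40],[[0,0,0],[0,0,0],40]]'

```text
time: 39.02
position: [647.7, -24.7, 223.1]
orientation: [0.592, 0.806, 0.001, 0.004]
contact_force: [0.4, -0.1, -2.0]
width: 48.7
```

```bash
python3 homechk.py s25; python3 plan.py s42 40 397.5 283.5 200 64
```

```text
side (428.5, 193.5) 116 top z [ 97.2  98.8 100.1]
now [645.5 -24.4 219.7] yaw 17.4 tilt [ 0.002 -0.002 -1.   ] t 39.12 w 48.6 F [ 0.1 -0.5 -2.1] q [-0.14  0.43  1.41 -0.    1.3  -0.45]
[[[0.0,0.0,-0.47],[36.8,-14.5,1.8],40.0],[[0.0,0.0,-0.47],[37.9,-11.4,1.9],40.0],[[0.0,0.0,-0.47],[38.7,-8.3,1.9],40.0],[[0.0,0.0,-0.47],[39.2,-5.1,1.9],40.0],[[0.0,0.0,-0.47],[39.5,-1.9,1.9],40.0],[[0.0,0.0,-0.47],[39.5,1.3,1.9],40.0],[[0.0,0.0,-0.47],[39.3,4.5,1.9],40.0],[[0.0,0.0,-0.47],[38.8,7.7,1.9],40.0],[[0.0,0.0,-0.47],[38.0,10.8,1.9],40.0],[[0.0,0.0,-0.47],[37.0,13.8,2.0],40.0]]
10
```

View pics/s25.png

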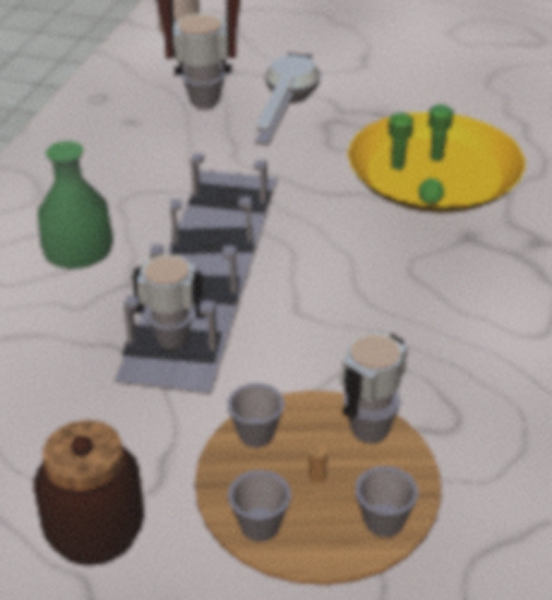

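View pics/s25t.png

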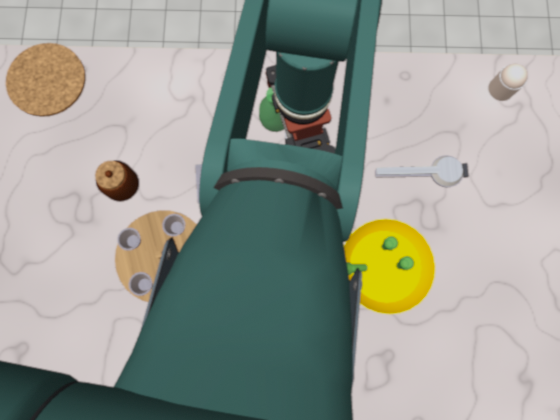

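One stopper has been knocked: it now lies against the plate's near-left rim, at (355,267) in the top view. I finish placing the tin I'm holding, then mend the stopper. Carrying to the cup at (397.5,283.5).

Request:
play_rows --motion '[[[0,0,-0.47],[37,-14,0],40],[[0,0,-0.47],[38,-11,0],40],[[0,0,-0.47],[39,-8,0],40],[[0,0,-0.47],[39,-5,0],40],[[0,0,-0.47],[39,-2,0],40],[[0,0,-0.47],[39,1,0],40],[[0,0,-0.47],[39,4,0],40],[[0,0,-0.47],[39,8,0],40],[[0,0,-0.47],[38,11,0],40],[[0,0,-0.47],[37,14,0],40],[[0,0,0],[0,0,0],40],[[0,0,0],[0,0,0],40]]'

```text
time: 40.62
position: [373.8, 284.6, 201.1]
orientation: [0.209, 0.978, -0.008, -0.014]
contact_force: [0.4, -0.5, -3.2]
width: 48.2
```

```bash
python3 plan.py s42 40 397.5 283.5 125 64;python3 green.py w26
```

```text
now [373.8 284.6 201.1] yaw 65.8 tilt [-0.031 -0.01  -0.999] t 40.62 w 48.2 F [ 0.4 -0.5 -3.2] q [ 0.5   0.21  1.79  0.01  1.18 -0.65]
[[[-0.06,-0.07,0.09],[-12.0,5.2,37.7],40.0],[[-0.06,-0.07,0.09],[-11.4,4.9,37.9],40.0]]
2
```

View pics/w26.png

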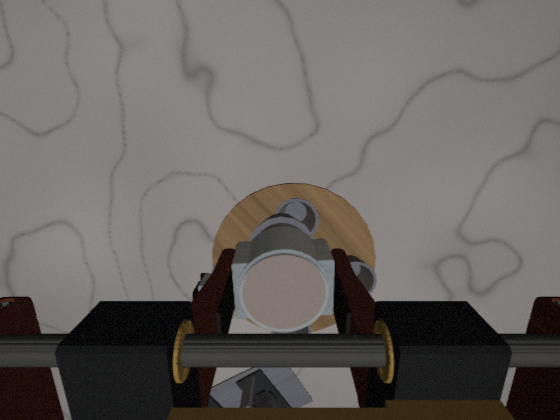

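Request:
play_rows --motion '[[[-0.06,-0.07,0.09],[-11,5,36],40],[[-0.06,-0.07,0.09],[-10,4,36],40],[[0,0,0],[0,0,0],40],[[0,0,0],[0,0,0],40]]'

```text
time: 41.18
position: [398.9, 280.9, 127.7]
orientation: [0.229, 0.974, -0.0, 0.001]
contact_force: [0.3, 0.1, -2.3]
width: 48.3
```

```bash
python3 plan.py s42 40 397.5 283.8 106 64
```

```text
now [398.9 280.9 127.7] yaw 63.6 tilt [ 0.002 -0.001 -1.   ] t 41.17 w 48.3 F [ 0.3  0.1 -2.3] q [ 0.47  0.32  1.86 -0.    0.97 -0.64]
[[[0.0,0.01,-0.04],[2.6,2.0,21.7],40.0]]
1
```

Request:
play_rows --motion '[[[0,0,0],[2,2,12],40],[[0,0,0],[0,0,10],40],[[0,0,0],[0,0,0],40]]'

```text
time: 41.55
position: [399.3, 284.3, 106.5]
orientation: [0.229, 0.973, 0.001, 0.002]
contact_force: [-0.1, -0.3, -1.6]
width: 48.3
```

```bash
python3 plan.py s42 40 397.5 283.8 67 64
python3 - <<'E'
from h import *
c=grab('side');cv2.imwrite('pics/s27.png',cv2.resize(c['img'][230:370,240:400],None,fx=4,fy=4,interpolation=cv2.INTER_CUBIC))
E
```

```text
now [399.3 284.3 106.5] yaw 63.6 tilt [ 0.005  0.001 -1.   ] t 41.55 w 48.3 F [-0.1 -0.3 -1.6] q [ 0.48  0.35  1.88 -0.    0.91 -0.63]
[[[0.02,0.02,-0.04],[1.6,-1.4,39.5],40.0]]
1
```

View pics/s27.png

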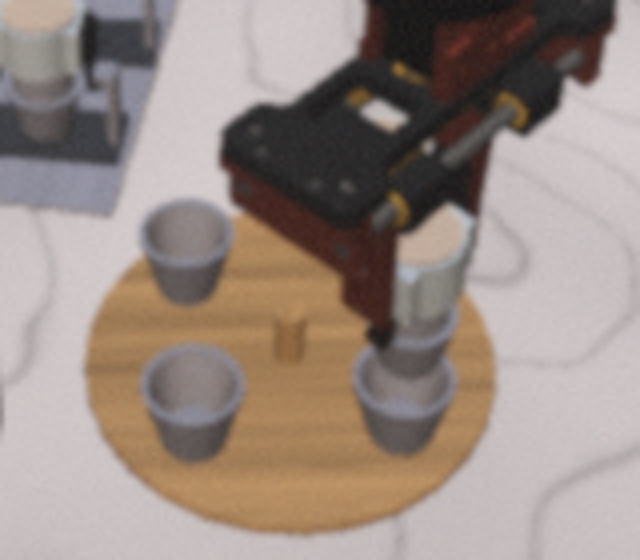

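The tin's foot is over the cup mouth at (410,370). Lowering.

Request:
play_rows --motion '[[[0,0,0],[1,-1,12],40],[[0,0,0],[0,0,10],40],[[0,0,0],[0,0,8],40],[[0,0,0],[0,0,5],40],[[0,0,0],[0,0,2],40],[[0,0,0],[0,0,0],40]]'

```text
time: 42.35
position: [399.8, 285.1, 67.8]
orientation: [0.229, 0.974, 0.002, 0.004]
contact_force: [-0.1, -0.1, -1.2]
width: 48.1
```

Request:
play_rows --motion '[[[0,0,0],[0,0,2],40],[[0,0,0],[0,0,1.5],40]]'

```text
time: 42.6
position: [400.0, 284.6, 66.3]
orientation: [0.228, 0.974, 0.002, 0.004]
contact_force: [-4.8, -3.4, 22.8]
width: 48.4
```

Request:
play_rows --motion '[[[0,0,0],[0,0,-0.5],50],[[0,0,0],[0,0,0],55],[[0,0,0],[0,0,0],60],[[0,0,0],[0,0,0],66],[[0,0,0],[0,0,0],72],[[0,0,0],[0,0,0],72],[[0,0,0],[0,0,-20],72],[[0,0,0],[0,0,-40],72],[[0,0,0],[0,0,-50],80],[[0,0,0],[0,0,0],87]]'

```text
time: 43.85
position: [398.5, 284.1, 179.5]
orientation: [0.228, 0.974, 0.001, 0.003]
contact_force: [0.6, -0.5, -0.6]
width: 85.6
```

```bash
python3 homechk.py s28
python3 - <<'E'
from h import *
c=grab('top');cv2.imwrite('pics/t28.png',cv2.resize(c['img'][210:320,330:450],None,fx=5,fy=5,interpolation=cv2.INTER_CUBIC))
c=grab('side');cv2.imwrite('pics/s28b.png',cv2.resize(c['img'][150:220,310:410],None,fx=7,fy=7,interpolation=cv2.INTER_CUBIC))
E
```

```text
side (397.5, 283.5) 149 top z [ 97.5  98.6 100. ]
side (428.5, 193.5) 75 top z [97.3 98.6 99.6]
top (428.5, 193.5) 166 top z [ 96.4  98.5 100.6]
```

View pics/s28.png

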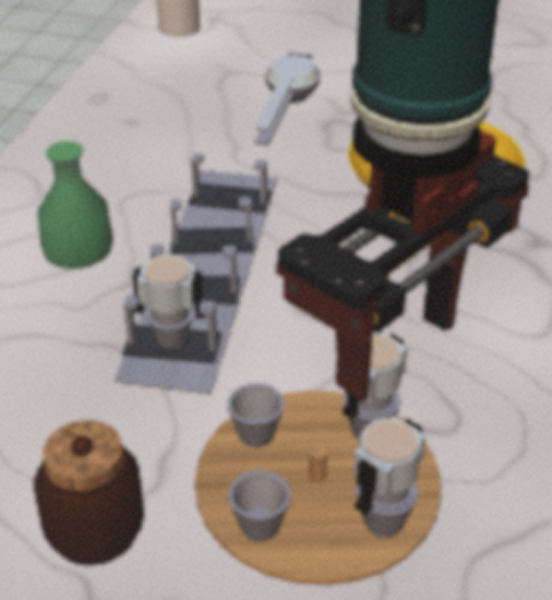

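View pics/t28.png

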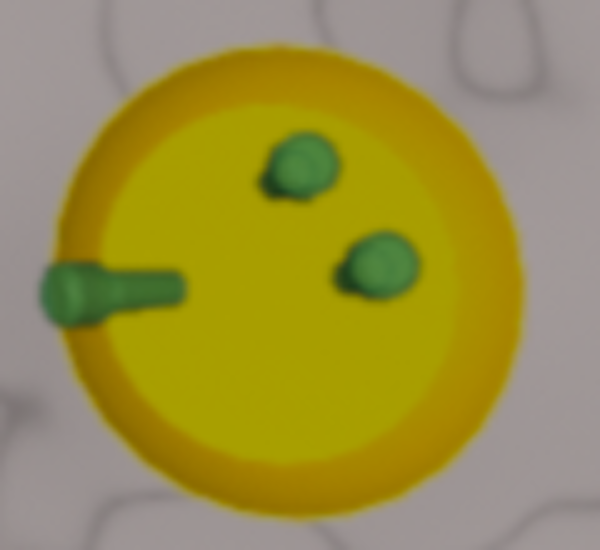

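View pics/s28b.png

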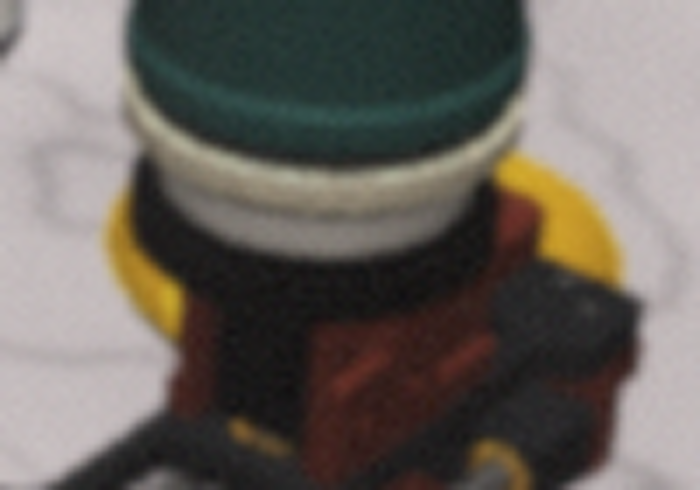

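Both placed tins read a lid height of about 98.6. The knocked stopper leans with its plug tip on the plate floor and its knob over the rim, at (70,293) in the crop. I measure it before mending it.

```bash
python3 - <<'E'
from h import *
c=grab('top');P=cloud(c);hsv=cv2.cvtColor(c['img'],cv2.COLOR_BGR2HSV)
g=(hsv[...,0]>38)&(hsv[...,0]<85)&(hsv[...,1]>80);g[:, :330]=0;g[:200]=0
n,l,st,ce=cv2.connectedComponentsWithStats(g.astype(np.uint8))
for i in range(1,n):
    if st[i,4]>20:
        q=P[l==i];print(st[i],ce[i].round(1),np.nanmedian(q,0).round(1),np.nanmin(q,0).round(0),np.nanmax(q,0).round(0))
        if st[i,2]>20:
            for u in range(st[i,0],st[i,0]+st[i,2],3):
                r=P[:,u][l[:,u]==i];print(u,r[:,0].mean().round(1),r[:,1].mean().round(1),r[:,2].max().round(1),len(r))
E
python3 plan.py s45 60 445 -130 170 -15
```

```text
[383 237  15  13 145] [389.9 243.1] [ 486.5 -219.8   69.3] [ 475. -235.   22.] [ 499. -210.   74.]
[397 257  17  13 150] [405.4 262.9] [ 447.3 -249.8   69.1] [ 436. -265.   15.] [ 459. -240.   74.]
[339 263  28  12 235] [350.3 268.1] [ 437.6 -139.8   45.3] [ 424. -180.   17.] [ 447. -120.   59.]
339 437.0 -120.8 44.5 7
342 435.4 -125.7 53.9 12
345 435.2 -131.3 59.3 12
348 436.6 -137.8 55.3 11
351 436.9 -144.3 52.0 9
354 438.0 -152.2 42.8 7
357 438.5 -159.1 35.3 7
360 439.9 -165.9 31.7 6
363 440.5 -172.9 24.6 6
366 441.9 -179.8 21.4 3
now [394.8 282.1 174.6] yaw 63.6 tilt [-0.002 -0.004 -1.   ] t 44.1 w 87.0 F [ 0.4  0.2 -0.9] q [ 0.48  0.25  1.81 -0.    1.09 -0.63]
[[[0.0,0.0,0.79],[-22.8,-34.7,0.6],60.0],[[0.0,0.0,0.79],[-27.3,-31.2,0.6],60.0],[[0.0,0.0,0.79],[-31.4,-27.2,0.6],60.0],[[0.0,0.0,0.79],[-34.8,-22.7,0.6],60.0],[[0.0,0.0,0.79],[-37.6,-17.7,0.5],60.0],[[0.0,0.0,0.79],[-39.6,-12.4,0.5],60.0],[[0.0,0.0,0.79],[-40.9,-6.9,0.5],60.0],[[0.0,0.0,0.79],[-41.5,-1.2,0.5],60.0],[[0.0,0.0,0.79],[-41.3,4.5,0.5],60.0],[[0.0,0.0,0.79],[-40.3,10.1,0.5],60.0]]
10
```

The knob centre is about (436,-132,43) and the axis lies along y. I'll grasp the knob across it (yaw about 5°) and stay above the rim.

```bash
python3 plan.py s45 60 436 -132 160 6
```

```text
now [394.8 282.1 174.6] yaw 63.6 tilt [-0.002 -0.004 -1.   ] t 44.1 w 87.0 F [ 0.4  0.2 -0.9] q [ 0.48  0.25  1.81 -0.    1.09 -0.63]
[[[0.0,0.0,0.58],[-22.1,-35.3,1.6],60.0],[[0.0,0.0,0.58],[-25.5,-32.9,1.6],60.0],[[0.0,0.0,0.58],[-28.7,-30.1,1.6],60.0],[[0.0,0.0,0.58],[-31.6,-27.1,1.6],60.0],[[0.0,0.0,0.58],[-34.1,-23.8,1.5],60.0],[[0.0,0.0,0.58],[-36.3,-20.3,1.5],60.0],[[0.0,0.0,0.58],[-38.2,-16.5,1.5],60.0],[[0.0,0.0,0.58],[-39.7,-12.6,1.5],60.0],[[0.0,0.0,0.58],[-40.7,-8.5,1.5],60.0],[[0.0,0.0,0.58],[-41.4,-4.4,1.5],60.0]]
10
```

Request:
play_rows --motion '[[[0,0,0.58],[-22,-35,-1],60],[[0,0,0.58],[-25,-33,-1],60],[[0,0,0.58],[-29,-30,0],60],[[0,0,0.58],[-32,-27,0],60],[[0,0,0.58],[-34,-24,0],60],[[0,0,0.58],[-36,-20,0],60],[[0,0,0.58],[-38,-16,0],60],[[0,0,0.58],[-40,-13,0],60],[[0,0,0.58],[-41,-8,0],60],[[0,0,0.58],[-41,-4,0],60],[[0,0,0],[0,0,0],60],[[0,0,0],[0,0,0],60]]'

```text
time: 45.6
position: [422.4, -142.9, 163.6]
orientation: [0.683, 0.73, -0.01, -0.011]
contact_force: [-0.1, 0.6, 0.2]
width: 59.9
```

```bash
python3 green.py w29;python3 plan.py s45 60 436 -132 110 6;python3 - <<'E'
from h import *
c=grab('side');cv2.imwrite('pics/s29b.png',cv2.resize(c['img'][150:220,310:410],None,fx=7,fy=7,interpolation=cv2.INTER_CUBIC))
E
```

```text
[ 289  177   29   59 1196] [304. 202.] [ 437.6 -135.2   43.9] [ 435.7 -132.2   66. ]
[292 285  28  49 962] [305. 313.] [ 447.6 -244.9   64.5] [ 446.6 -239.    66. ]
now [ 422.6 -142.8  163.7] yaw 3.9 tilt [-0.029 -0.001 -1.   ] t 45.65 w 59.9 F [-0.9 -0.5  0.5] q [-0.47  0.22  1.88 -0.02  1.06 -0.53]
[[[-0.08,-0.01,-0.11],[4.9,7.8,26.6],60.0],[[-0.08,-0.01,-0.11],[4.8,7.5,26.7],60.0]]
2
```

View pics/w29.png

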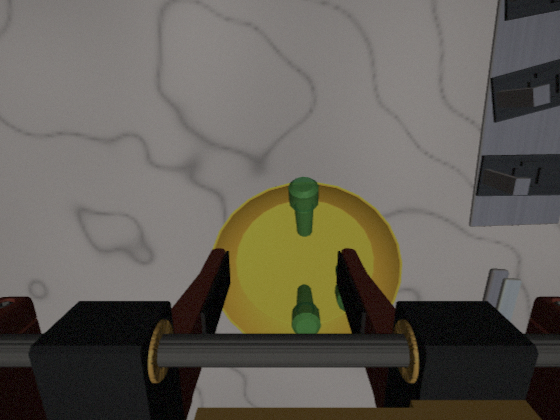

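View pics/s29b.png

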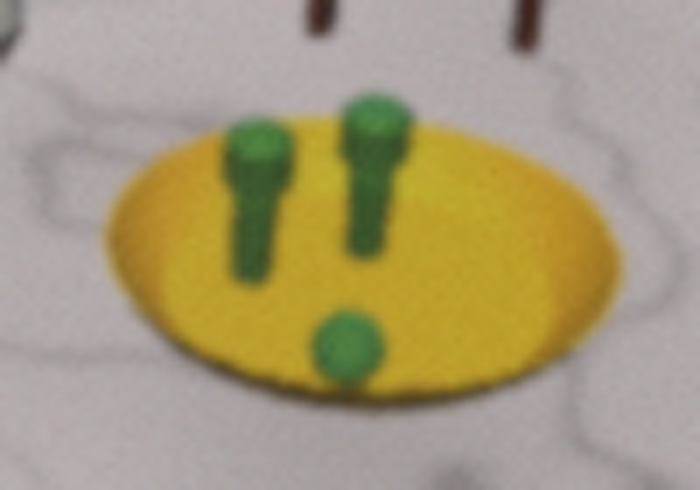

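The stopper leans on the rim with its knob at (304,190) in the wrist view. The two standing ones are fine.

```bash
python3 - <<'E'
from h import *
c=grab('wrist');print(pix2plane(c,304,190,44),pix2plane(c,304,190,40))
E
python3 plan.py s45 60 437 -128 90 6
```

```text
[ 436.82754754 -126.72526646   44.        ] [ 437.05210775 -127.662976     40.        ]
now [ 423.  -142.5  164.2] yaw 3.9 tilt [-0.028 -0.001 -1.   ] t 45.75 w 60.3 F [ 0.4  0.3 -0.1] q [-0.47  0.22  1.88 -0.02  1.06 -0.53]
[[[-0.08,0.0,-0.1],[6.7,8.5,36.9],60.0],[[-0.08,0.0,-0.1],[6.6,8.1,37.0],60.0]]
2
```

Request:
play_rows --motion '[[[-0.08,0,-0.1],[6,8,37],60],[[-0.08,0,-0.1],[6,8,37],60],[[0,0,0],[0,0,0],60],[[0,0,0],[0,0,0],60]]'

```text
time: 46.25
position: [438.0, -126.4, 90.2]
orientation: [0.667, 0.745, 0.001, 0.001]
contact_force: [0.1, -0.1, -0.8]
width: 60.1
```

```bash
python3 green.py w30;python3 plan.py s45 60 437 -129 32 6
```

```text
[ 261  218   38   68 1815] [280. 247.] [ 437.5 -130.8   44.3] [ 435.9 -125.5   66. ]
[319 316  20  18 272] [328. 325.] [ 486.1 -214.6   17. ] [ 474.1 -179.3   66. ]
[ 261  367   36   41 1209] [279. 389.] [ 447.3 -242.7   62.5] [ 447.  -237.2   66. ]
[318 367  38  24 740] [337. 377.] [ 486.9 -219.8   68.3] [ 487.5 -222.    66. ]
now [ 438.  -126.4   90.3] yaw 6.3 tilt [ 0.003  0.    -1.   ] t 46.3 w 60.2 F [0.3 0.1 0.1] q [-0.43  0.33  1.96  0.    0.84 -0.55]
[[[0.01,0.0,0.02],[-1.2,-0.7,29.2],60.0],[[0.01,0.0,0.02],[-1.2,-0.7,29.2],60.0]]
2
```

View pics/w30.png

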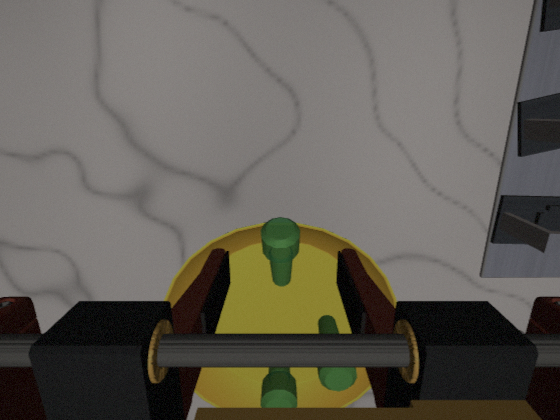

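Centred between the fingers. Going down to z 32, then closing.

Request:
play_rows --motion '[[[0,0,0],[-1,-1,29],60],[[0,0,0],[-1,0,27],60],[[0,0,0],[0,0,0],50],[[0,0,0],[0,0,0],40]]' --squeeze 15

```text
time: 46.8
position: [442.0, -130.8, 38.9]
orientation: [0.667, 0.745, 0.003, 0.006]
contact_force: [0.1, 0.1, 0.5]
width: 43.5
```

```bash
python3 green.py w31;python3 plan.py s45 60 437 -129 32 6;python3 - <<'E'
from h import *
c=grab('side');cv2.imwrite('pics/s31b.png',cv2.resize(c['img'][120:220,310:430],None,fx=6,fy=6,interpolation=cv2.INTER_CUBIC))
E
```

```text
[ 249  238   49   81 2835] [274. 273.] [ 437.1 -128.5   44.5] [ 435.6 -120.8   66. ]
[321 367  31  40 938] [336. 388.] [ 484.2 -213.6   37.8] [ 475.2 -184.9   66. ]
[263 379  22  28 512] [274. 394.] [ 447.8 -245.1   16.5] [ 443.  -192.1   66. ]
now [ 442.1 -130.9   39. ] yaw 6.3 tilt [ 0.013 -0.005 -1.   ] t 46.85 w 41.5 F [ 0.4 -0.4  0.4] q [-0.44  0.43  2.01  0.    0.69 -0.55]
[[[0.07,0.03,0.03],[2.4,-4.9,6.9],60.0]]
1
```

View pics/w31.png

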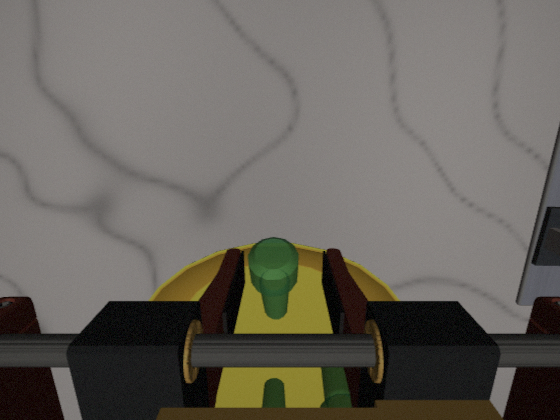

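View pics/s31b.png

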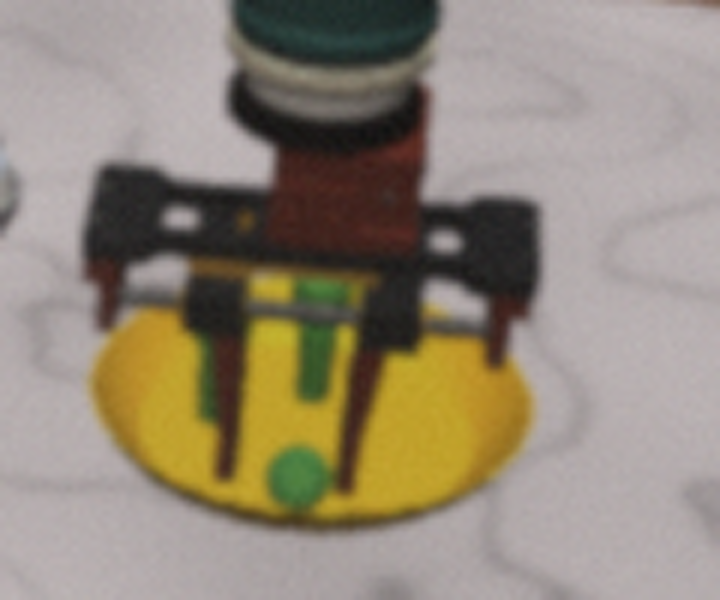

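The knob at (273,265) is near the fingertips and slightly to the left. Going 7 mm lower and 4 mm over, then closing.

Request:
play_rows --motion '[[[0.07,0.03,0],[2,-4,7],44],[[0,0,0],[0,0,0],20],[[0,0,0],[0,0,0],20],[[0,0,0],[0,0,0],20],[[0,0,0],[0,0,0],20]]'

```text
time: 47.52
position: [438.5, -129.6, 32.9]
orientation: [0.667, 0.745, -0.0, 0.001]
contact_force: [0.0, -0.1, -0.1]
width: 27.9
```

```bash
python3 green.py w32;python3 plan.py s45 60 437 -129 32 6
```

```text
[ 255  245   57   82 3054] [283. 280.] [ 438.5 -128.    44.5] [ 436.7 -119.8   66. ]
[269 387  20  20 341] [279. 397.] [ 447.9 -245.4   11.7] [ 442.  -186.5   66. ]
now [ 438.5 -129.6   32.9] yaw 6.3 tilt [ 0.002 -0.002 -1.   ] t 47.58 w 27.5 F [ 0.4  0.4 -0.3] q [-0.44  0.44  2.01 -0.    0.69 -0.55]
[[[0.01,0.01,0.03],[0.8,-1.5,0.9],60.0]]
1
```

View pics/w32.png

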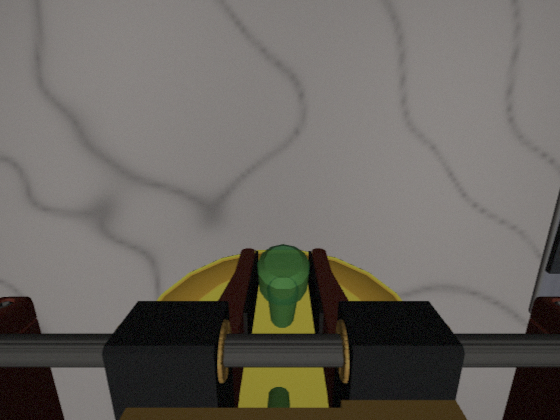

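Gripped at 27.9 mm. Lifting to look.

Request:
play_rows --motion '[[[0,0,0],[0,0,-15],20],[[0,0,0],[0,0,-30],20],[[0,0,0],[0,0,-30],20],[[0,0,0],[0,0,0],20]]'

```text
time: 48.08
position: [437.5, -129.0, 108.9]
orientation: [0.667, 0.745, -0.0, -0.0]
contact_force: [-0.3, -0.4, -0.2]
width: 27.6
```

```bash
python3 green.py w33;python3 plan.py s45 60 437 -129 32 6
python3 - <<'E'
from h import *
c=grab('side');cv2.imwrite('pics/s33b.png',cv2.resize(c['img'][100:220,310:430],None,fx=5,fy=5,interpolation=cv2.INTER_CUBIC))
E
```

```text
[ 256  245   59   89 3144] [283. 282.] [ 438.  -127.9  120.3] [ 440.7 -163.1   66. ]
[264 367  33  28 779] [280. 379.] [ 448.1 -247.8   67.8] [ 448.1 -249.6   66. ]
now [ 436.6 -128.6  107.9] yaw 6.3 tilt [-0.003  0.    -1.   ] t 48.12 w 27.9 F [-0.4  0.2 -1.5] q [-0.44  0.31  1.94 -0.    0.89 -0.55]
[[[-0.01,0.0,0.02],[-0.3,0.3,37.9],60.0],[[-0.01,0.0,0.02],[-0.2,0.2,37.9],60.0]]
2
```

View pics/w33.png

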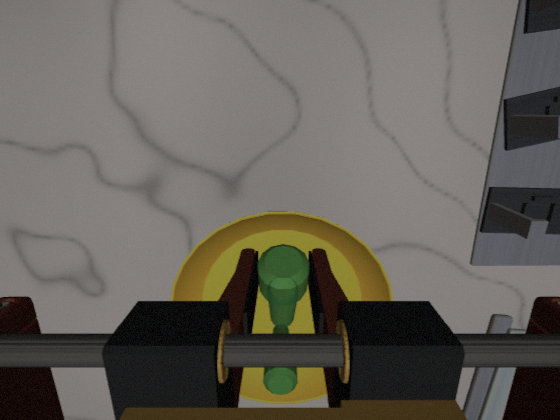

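View pics/s33b.png

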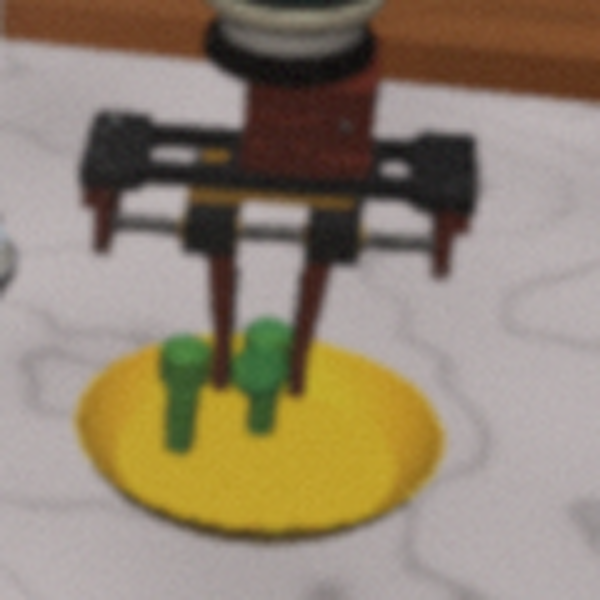

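The stopper is held at a tilt with its plug pointing toward -y and down. I turn to yaw -60° so the plug points to the free side, then lay it down near (436,-188).

```bash
python3 plan.py s45 20 436 -188 105 -60
```

```text
now [ 435.9 -128.3  107.1] yaw 6.3 tilt [-0.004  0.001 -1.   ] t 48.17 w 27.5 F [ 0.2  0.8 -1.8] q [-0.44  0.31  1.95 -0.    0.89 -0.55]
[[[0.0,0.0,0.83],[-7.4,-0.8,0.3],20.0],[[0.0,0.0,0.83],[-7.5,0.3,0.3],20.0],[[0.0,0.0,0.83],[-7.3,1.3,0.3],20.0],[[0.0,0.0,0.83],[-7.1,2.4,0.3],20.0],[[0.0,0.0,0.83],[-6.7,3.4,0.3],20.0],[[0.0,0.0,0.83],[-6.1,4.3,0.3],20.0],[[0.0,0.0,0.83],[-5.4,5.1,0.3],20.0],[[0.0,0.0,0.83],[-4.6,5.9,0.3],20.0]]
8
```

Request:
play_rows --motion '[[[0,0,0.83],[-7,-1,-5],20],[[0,0,0.83],[-7,0,-5],20],[[0,0,0.83],[-7,1,-5],20],[[0,0,0.83],[-7,2,-3],20],[[0,0,0.83],[-7,3,0],20],[[0,0,0.83],[-6,4,0],20],[[0,0,0.83],[-5,5,0],20],[[0,0,0.83],[-5,6,0],20],[[0,0,0],[0,0,0],20],[[0,0,0],[0,0,0],20]]'

```text
time: 49.42
position: [423.5, -182.5, 110.9]
orientation: [0.97, 0.242, -0.012, -0.01]
contact_force: [0.2, -0.4, -0.1]
width: 27.7
```

```bash
python3 green.py w34;python3 plan.py s45 20 436 -188 70 -60
python3 - <<'E'
from h import *
c=grab('side');cv2.imwrite('pics/s34b.png',cv2.resize(c['img'][100:220,310:430],None,fx=5,fy=5,interpolation=cv2.INTER_CUBIC))
E
```

```text
[ 356  156   50   45 1695] [380. 177.] [ 489.  -217.9   67.6] [ 488.9 -218.1   66. ]
[ 361  213   48   55 1691] [384. 242.] [ 451.2 -246.9   66.5] [ 452.2 -245.1   66. ]
[ 255  245   57   82 3052] [283. 280.] [ 425.2 -184.3  122.4] [ 392.3 -198.5   66. ]
now [ 423.5 -182.5  111. ] yaw -62.1 tilt [-0.027  0.015 -1.   ] t 49.48 w 27.4 F [ 0.4  0.2 -1.1] q [-0.56  0.32  1.91 -0.    0.94  0.53]
[[[-0.15,0.1,-0.21],[9.1,11.8,40.6],20.0]]
1
```

View pics/w34.png

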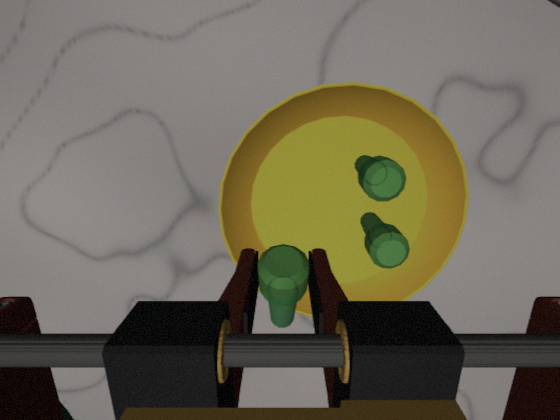

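View pics/s34b.png

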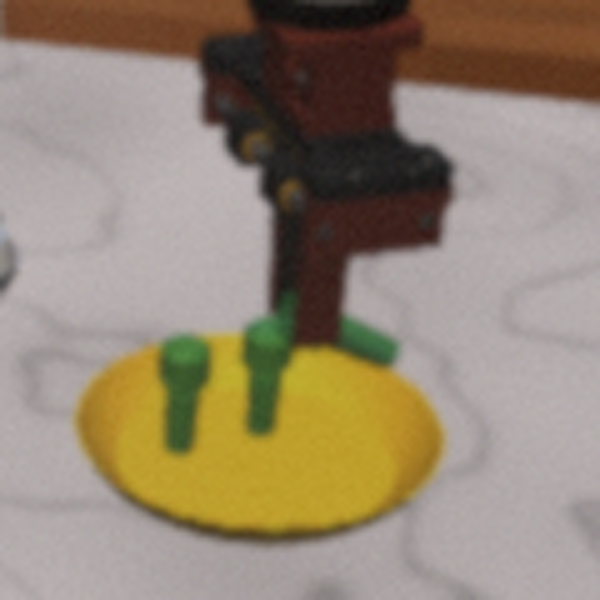

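The plug points outward over the free side and the standing stoppers are clear. Moving over the floor and lowering.

```bash
python3 plan.py s22 20 443 -186 90 -62 443 -186 50 -62
```

```text
now [ 423.7 -182.6  111.3] yaw -62.1 tilt [-0.027  0.014 -1.   ] t 49.52 w 27.6 F [-0.2  0.3 -0.7] q [-0.56  0.32  1.91 -0.    0.94  0.53]
[[[-0.07,0.05,0.0],[7.9,6.3,10.3],20.0],[[-0.07,0.05,0.0],[7.8,6.2,10.5],20.0],[[0.0,0.0,0.0],[0.0,0.0,20.0],20.0],[[0.0,0.0,0.0],[0.0,0.0,20.0],20.0]]
4
```

Request:
play_rows --motion '[[[-0.07,0.05,0],[8,6,10],20],[[-0.07,0.05,0],[8,6,10],20],[[0,0,0],[0,0,20],20],[[0,0,0],[0,0,15],20],[[0,0,0],[0,0,0],20]]'

```text
time: 50.15
position: [444.4, -184.4, 54.7]
orientation: [0.969, 0.245, 0.001, 0.0]
contact_force: [0.0, 0.9, -0.5]
width: 27.5
```

```bash
python3 green.py w35;python3 plan.py s45 20 443 -186 30 -62
python3 - <<'E'
from h import *
c=grab('side');cv2.imwrite('pics/s35b.png',cv2.resize(c['img'][100:220,310:430],None,fx=5,fy=5,interpolation=cv2.INTER_CUBIC))
E
```

```text
[ 350  195   66   68 3003] [381. 230.] [ 490.  -216.7   67. ] [ 490.5 -215.9   66. ]
[ 255  245   57   82 3055] [283. 281.] [ 445.4 -186.    66.2] [ 442.6 -186.1   66. ]
[ 357  261   53   43 1180] [377. 285.] [ 455.4 -244.7   39.6] [ 463.9 -230.8   66. ]
now [ 444.8 -184.7   55.2] yaw -61.6 tilt [ 0.003 -0.    -1.   ] t 50.2 w 27.6 F [ 0.3  0.4 -1. ] q [-0.54  0.42  1.94  0.    0.78  0.54]
[[[0.01,-0.01,0.04],[-2.3,0.3,25.2],20.0]]
1
```

View pics/w35.png

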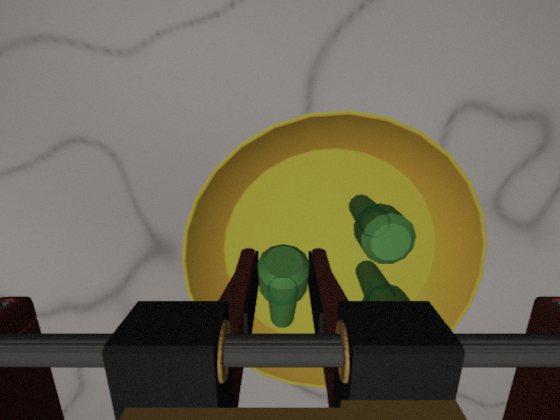

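View pics/s35b.png

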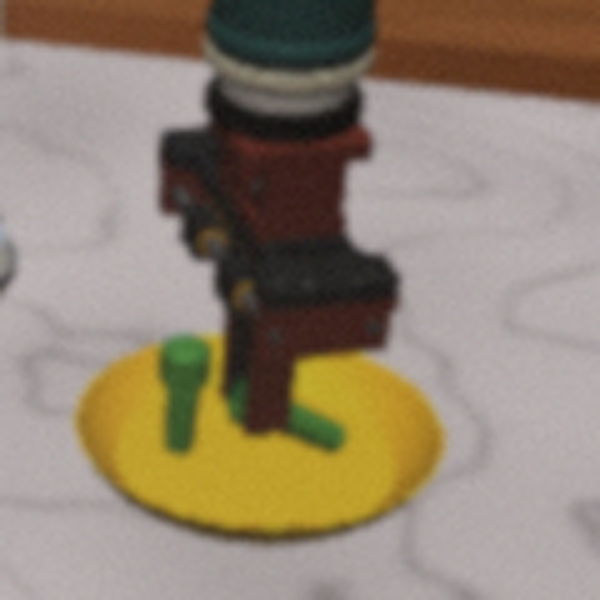

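Request:
play_rows --motion '[[[0,0,0],[6,-1,15],20],[[0,0,0],[0,0,10],20],[[0,0,0],[0,0,0],20]]'

```text
time: 50.62
position: [451.8, -181.6, 30.3]
orientation: [0.969, 0.246, 0.003, 0.002]
contact_force: [0.5, -0.5, 0.8]
width: 28.1
```

Request:
play_rows --motion '[[[0,0,0],[0,0,4],20],[[0,0,0],[0,0,3],20],[[0,0,0],[0,0,2],20]]'

```text
time: 51.0
position: [453.4, -182.0, 21.6]
orientation: [0.969, 0.245, 0.004, 0.003]
contact_force: [0.9, 1.5, 2.6]
width: 27.4
```

Request:
play_rows --motion '[[[0,0,0],[0,0,3],20],[[0,0,0],[0,0,2],20]]'

```text
time: 51.25
position: [453.7, -182.3, 16.5]
orientation: [0.969, 0.245, 0.004, 0.003]
contact_force: [1.1, 1.1, 2.9]
width: 27.9
```

```bash
python3 green.py w36; python3 plan.py s45 20 c c 10 c;python3 - <<'E'
from h import *
c=grab('side');cv2.imwrite('pics/s36b.png',cv2.resize(c['img'][100:220,310:430],None,fx=5,fy=5,interpolation=cv2.INTER_CUBIC))
E
```

```text
[ 357  226   88   85 4216] [397. 271.] [ 492.9 -214.2   64.6] [ 494.7 -210.8   66. ]
[ 255  245   56   89 3488] [283. 285.] [ 453.4 -184.5   29.9] [ 468.5 -174.5   66. ]
now [ 453.6 -182.2   16.3] yaw -61.6 tilt [ 0.01  -0.004 -1.   ] t 51.3 w 27.6 F [2.2 0.4 2.1] q [-0.52  0.5   1.96  0.    0.68  0.55]
[[[0.05,-0.04,0.0],[0.0,0.0,6.3],20.0]]
1
```

View pics/s36b.png

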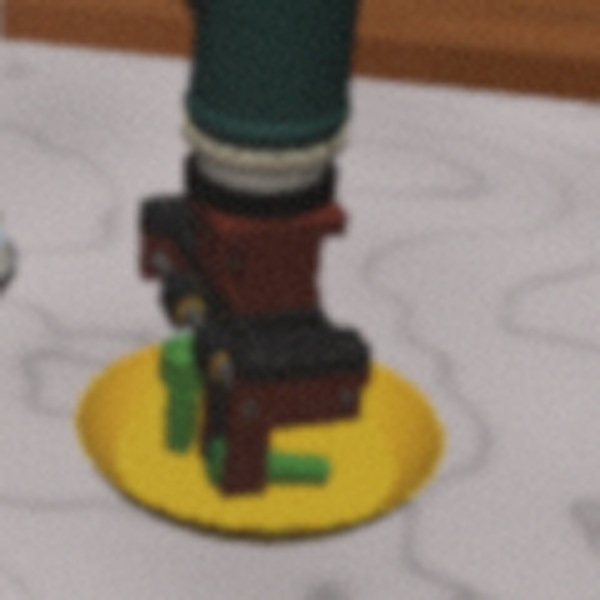

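View pics/w36.png

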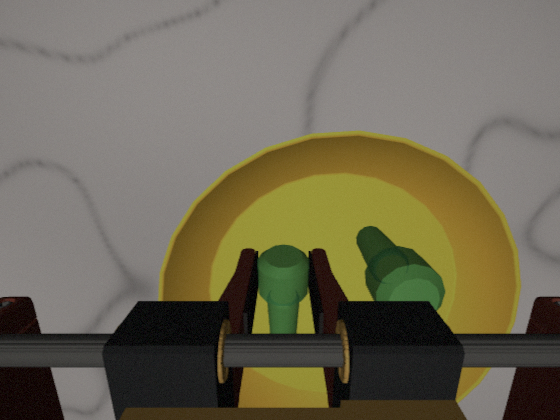

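The stopper is pivoting to lie flat at low force. Continuing down a little.

Request:
play_rows --motion '[[[0,0,0],[0,0,2.5],20],[[0,0,0],[0,0,2],20],[[0,0,0],[0,0,1],20]]'

```text
time: 51.72
position: [454.0, -182.3, 11.2]
orientation: [0.969, 0.245, 0.005, 0.003]
contact_force: [0.2, 2.2, 11.6]
width: 27.7
```

Firm contact. Opening gently just enough, then up.

Request:
play_rows --motion '[[[0,0,0],[0,0,-0.5],28],[[0,0,0],[0,0,0],31],[[0,0,0],[0,0,0],35],[[0,0,0],[0,0,0],38],[[0,0,0],[0,0,0],38],[[0,0,0],[0,0,-10],38],[[0,0,0],[0,0,-20],38],[[0,0,0],[0,0,-40],38],[[0,0,0],[0,0,-50],60],[[0,0,0],[0,0,-40],80],[[0,0,0],[0,0,0],87]]'

```text
time: 53.1
position: [450.8, -181.2, 178.4]
orientation: [0.969, 0.245, 0.003, 0.002]
contact_force: [-0.0, -0.5, -0.4]
width: 64.6
```

```bash
python3 green.py w37; python3 plan.py s45 87 627 137 185 8;python3 - <<'E'
from h import *
c=grab('side');cv2.imwrite('pics/s37b.png',cv2.resize(c['img'][100:220,310:430],None,fx=5,fy=5,interpolation=cv2.INTER_CUBIC))
E
```

```text
[325 174  33  35 856] [340. 191.] [ 489.7 -218.6   67.6] [ 489.6 -218.7   66. ]
[ 272  181   25   63 1114] [284. 208.] [ 445.6 -189.2   24.8] [ 452.7 -183.    66. ]
[331 218  32  41 761] [344. 237.] [ 453.4 -245.9   66. ] [ 454.1 -244.6   66. ]
now [ 449.7 -180.6  176.8] yaw -61.6 tilt [ 0.005 -0.002 -1.   ] t 53.15 w 68.3 F [ 1.  -0.  -0.6] q [-0.53  0.24  1.81  0.    1.08  0.55]
[[[0.0,0.0,-0.77],[34.1,-21.7,-0.9],87.0],[[0.0,0.0,-0.77],[36.7,-16.9,-0.9],87.0],[[0.0,0.0,-0.77],[38.7,-11.8,-0.8],87.0],[[0.0,0.0,-0.77],[39.9,-6.5,-0.8],87.0],[[0.0,0.0,-0.77],[40.4,-1.1,-0.9],87.0],[[0.0,0.0,-0.77],[40.2,4.4,-0.9],87.0],[[0.0,0.0,-0.77],[39.2,9.8,-0.9],87.0],[[0.0,0.0,-0.77],[37.6,14.9,-0.9],87.0],[[0.0,0.0,-0.77],[35.2,19.9,-0.9],87.0]]
9
```

View pics/s37b.png

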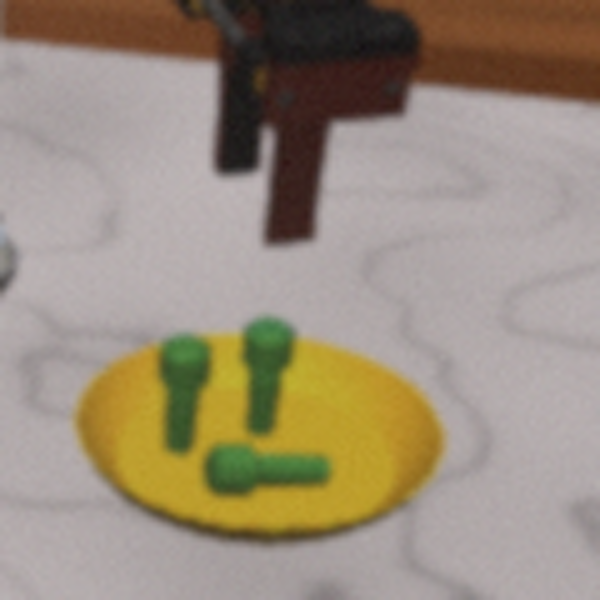

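View pics/w37.png

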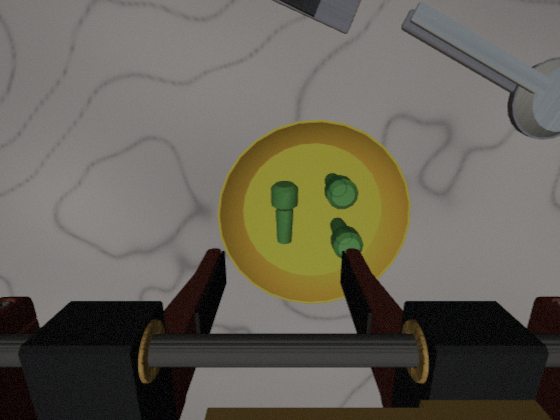

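All three stoppers now lie or stand inside the plate. Next is tin 1, at about (627,137).

Request:
play_rows --motion '[[[0,0,-0.77],[34,-22,-2],87],[[0,0,-0.77],[37,-17,-2],87],[[0,0,-0.77],[39,-12,-2],87],[[0,0,-0.77],[40,-6,-2],87],[[0,0,-0.77],[40,-1,-2],87],[[0,0,-0.77],[40,4,-2],87],[[0,0,-0.77],[39,10,-2],87],[[0,0,-0.77],[38,15,-2],87],[[0,0,-0.77],[35,20,-2],87],[[0,0,0],[0,0,0],87],[[0,0,0],[0,0,0],87]]'

```text
time: 54.58
position: [613.3, 150.2, 170.8]
orientation: [0.644, 0.765, -0.011, -0.014]
contact_force: [-0.7, -0.6, -0.9]
width: 87.0
```

```bash
python3 plan.py s42 87 627 137 178 8
```

```text
now [613.3 150.2 170.8] yaw 9.8 tilt [-0.035  0.001 -0.999] t 54.58 w 87.0 F [-0.7 -0.6 -0.9] q [ 0.13  0.47  1.47  0.01  1.24 -0.05]
[[[-0.2,-0.04,0.18],[-15.3,11.0,-7.7],87.0]]
1
```

Request:
play_rows --motion '[[[-0.2,-0.04,0.18],[-15,11,-7],87],[[0,0,0],[0,0,0],87],[[0,0,0],[0,0,0],87]]'

```text
time: 54.95
position: [626.3, 133.3, 176.9]
orientation: [0.659, 0.752, -0.0, 0.001]
contact_force: [-0.1, -0.6, 0.0]
width: 86.4
```

```bash
python3 plan.py s42 87 627 137 178 8; python3 tin.py o38 627 137
```

```text
now [626.3 133.3 176.9] yaw 7.6 tilt [ 0.    -0.001 -1.   ] t 54.95 w 86.4 F [-0.1 -0.6  0. ] q [ 0.1   0.46  1.47 -0.    1.21 -0.03]
[[[0.0,0.01,-0.04],[3.6,1.2,-1.1],87.0]]
1
lid pts 14155 [627.4 153.9 237.5] [628.2 156.4 272.3] [625.81095006 140.49171076 185.22747527]
```

View pics/o38.png

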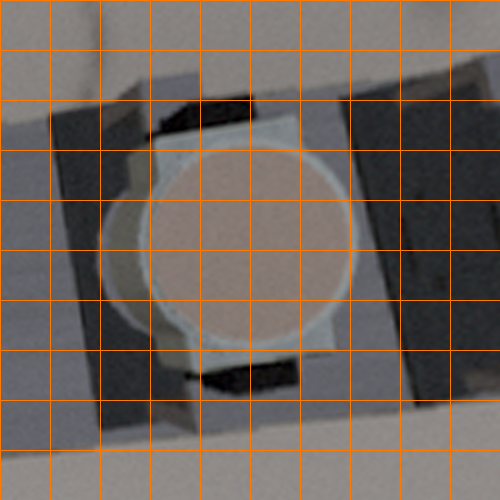

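The lid is centred at (249,243), which gives (628.4,137.2), with an azimuth of 8.7°.

```bash
python3 plan.py s42 87 628.4 137.2 85 8.7
```

```text
now [626.5 133.3 177. ] yaw 7.6 tilt [ 0.001 -0.002 -1.   ] t 55.0 w 87.0 F [-0.4 -0.7 -0.3] q [ 0.1   0.46  1.47 -0.    1.21 -0.03]
[[[0.0,0.0,-0.04],[1.2,0.8,30.7],87.0],[[0.0,0.0,-0.04],[1.2,0.8,30.7],87.0],[[0.0,0.0,-0.04],[1.2,0.8,30.7],87.0]]
3
```

Request:
play_rows --motion '[[[0,0,-0.04],[1,1,31],87],[[0,0,-0.04],[1,0,31],87],[[0,0,-0.04],[1,0,29],87],[[0,0,0],[0,0,0],87],[[0,0,0],[0,0,0],87]]'

```text
time: 55.62
position: [629.1, 135.7, 86.9]
orientation: [0.651, 0.759, 0.002, 0.002]
contact_force: [-0.1, -0.8, 0.9]
width: 86.8
```

```bash
python3 plan.py s42 87 628.4 137.2 62 8.7; python3 green.py w39
```

```text
now [629.1 135.7  86.9] yaw 8.7 tilt [ 0.006 -0.001 -1.   ] t 55.62 w 86.8 F [-0.1 -0.8  0.9] q [ 0.11  0.55  1.55 -0.    1.03 -0.05]
[[[0.03,0.01,0.0],[1.7,-0.6,24.9],87.0]]
1
[386 367  30  40 518] [401. 387.] [743.6  19.1  42.8] [728.9  42.4  66. ]
```

View pics/w39.png

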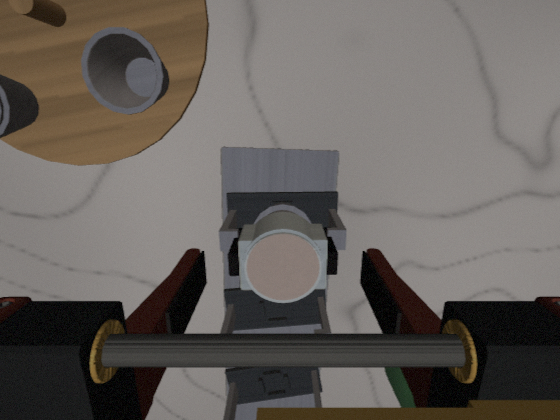

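The tin is centred at (283,265). Going down and squeezing.

Request:
play_rows --motion '[[[0.03,0,0],[1,0,14],87],[[0,0,0],[0,0,10],87],[[0,0,0],[0,0,0],75],[[0,0,0],[0,0,0],65],[[0,0,0],[0,0,0],40],[[0,0,0],[0,0,0],40],[[0,0,0],[0,0,0],40],[[0,0,0],[0,0,0],40]]' --squeeze 30

```text
time: 56.68
position: [630.6, 136.9, 63.8]
orientation: [0.651, 0.759, 0.001, 0.002]
contact_force: [-0.4, 0.4, -1.5]
width: 48.2
```

Request:
play_rows --motion '[[[0,0,0],[0,0,-8],40],[[0,0,0],[0,0,-10],40],[[0,0,0],[0,0,-15],40],[[0,0,0],[0,0,-25],40],[[0,0,0],[0,0,-30],40],[[0,0,0],[0,0,-30],40],[[0,0,0],[0,0,-30],40],[[0,0,0],[0,0,0],40]]'

```text
time: 57.68
position: [630.3, 137.1, 222.8]
orientation: [0.651, 0.759, 0.002, 0.003]
contact_force: [1.1, 0.2, -2.0]
width: 48.1
```

```bash
python3 homechk.py s40; python3 plan.py s40 40 519 224.5 190 64; python3 plan.py s40 40 487.5 314.5 190 64
```

```text
side (397.5, 283.5) 149 top z [ 97.3  98.9 100.3]
side (428.5, 193.5) 110 top z [97.3 98.5 99.7]
now [628.2 136.8 219.4] yaw 8.7 tilt [ 0.002 -0.001 -1.   ] t 57.77 w 48.2 F [-0.2 -0.1 -2. ] q [ 0.11  0.42  1.42 -0.    1.3  -0.04]
[[[0.0,0.0,-0.79],[14.7,-13.5,4.1],40.0],[[0.0,0.0,-0.79],[16.5,-11.4,4.2],40.0],[[0.0,0.0,-0.79],[17.9,-9.0,4.2],40.0],[[0.0,0.0,-0.79],[18.9,-6.5,4.2],40.0],[[0.0,0.0,-0.79],[19.6,-3.8,4.2],40.0],[[0.0,0.0,-0.79],[20.0,-1.1,4.2],40.0],[[0.0,0.0,-0.79],[19.9,1.7,4.2],40.0]]
7
now [628.2 136.8 219.4] yaw 8.7 tilt [ 0.002 -0.001 -1.   ] t 57.77 w 48.2 F [-0.2 -0.1 -2. ] q [ 0.11  0.42  1.42 -0.    1.3  -0.04]
[[[0.0,0.0,-0.79],[28.1,-16.0,4.1],40.0],[[0.0,0.0,-0.79],[30.1,-12.0,4.1],40.0],[[0.0,0.0,-0.79],[31.4,-7.8,4.1],40.0],[[0.0,0.0,-0.79],[32.2,-3.4,4.2],40.0],[[0.0,0.0,-0.79],[32.4,1.1,4.2],40.0],[[0.0,0.0,-0.79],[31.9,5.5,4.2],40.0],[[0.0,0.0,-0.79],[30.8,9.9,4.2],40.0]]
7
```

View pics/s40.png

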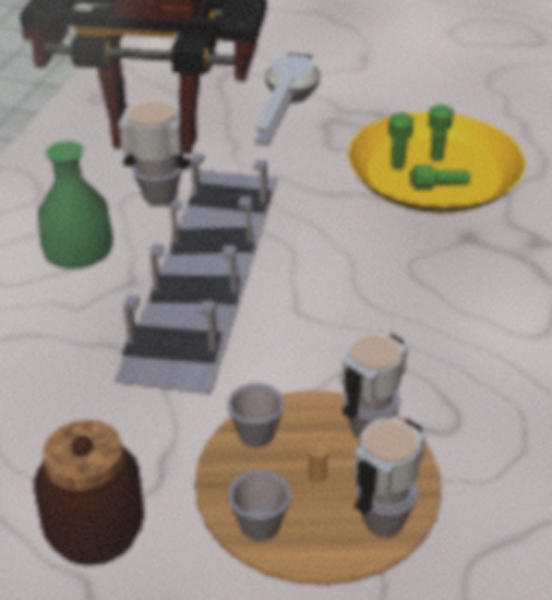

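View pics/s40t.png

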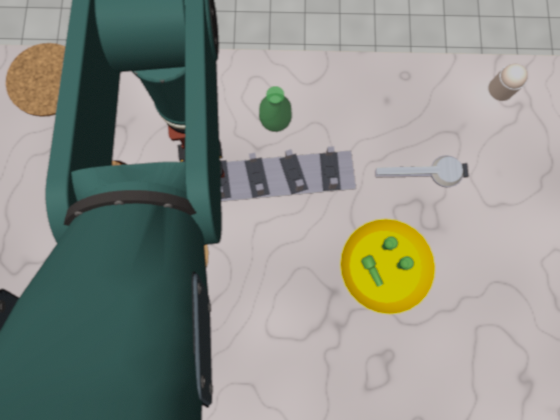

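The docks are all empty, the two tins stand in their cups, and the stoppers are all on the plate. I carry the last tin to the cup at (518.5,224.5).

Request:
play_rows --motion '[[[0,0,-0.79],[15,-13,2],40],[[0,0,-0.79],[16,-11,3],40],[[0,0,-0.79],[18,-9,3],40],[[0,0,-0.79],[19,-6,3],40],[[0,0,-0.79],[20,-4,3],40],[[0,0,-0.79],[20,-1,3],40],[[0,0,-0.79],[20,2,3],40],[[0,0,0],[0,0,0],40],[[0,0,0],[0,0,0],40]]'

```text
time: 58.9
position: [505.5, 223.1, 183.3]
orientation: [0.212, 0.977, -0.007, -0.011]
contact_force: [-1.0, 0.2, -2.0]
width: 48.0
```

```bash
python3 plan.py s40 40 518.5 224.5 130 64;python3 green.py w41
```

```text
now [505.5 223.1 183.3] yaw 65.5 tilt [-0.024 -0.008 -1.   ] t 58.9 w 48.0 F [-1.   0.2 -2. ] q [ 0.29  0.34  1.64 -0.    1.18 -0.85]
[[[-0.05,-0.05,0.08],[-6.1,3.8,26.5],40.0],[[-0.05,-0.05,0.08],[-5.8,3.7,26.6],40.0]]
2
```

View pics/w41.png

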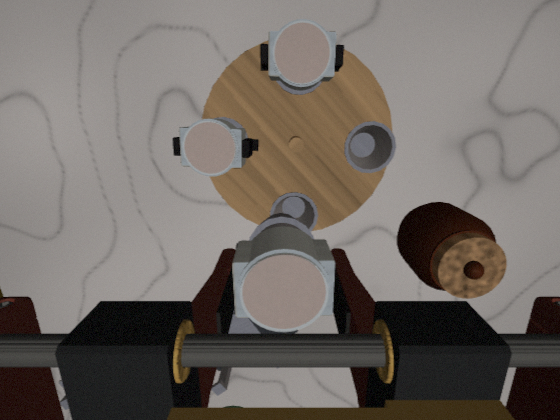

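The cup mouth at (294,213) is just ahead of the tin, and the two placed tins stand upright.

Run:
```python
from h import *
c=grab('wrist');print(pix2plane(c,294,214,44),pix2plane(c,370,147,44))
```

```text
[517.99333507 225.37268215  44.        ] [487.74655103 315.11999375  44.        ]
```

Request:
play_rows --motion '[[[-0.05,-0.05,0.08],[-5,4,26],40],[[-0.05,-0.05,0.08],[-5,4,26],40],[[0,0,0],[0,0,0],40],[[0,0,0],[0,0,0],40]]'

```text
time: 59.5
position: [521.3, 224.5, 131.7]
orientation: [0.229, 0.973, 0.001, 0.002]
contact_force: [-0.6, 0.2, -2.1]
width: 48.4
```

```bash
python3 plan.py s42 40 518.5 224.5 107 64
```

```text
now [521.3 224.5 131.7] yaw 63.5 tilt [ 0.004  0.001 -1.   ] t 59.5 w 48.4 F [-0.6  0.2 -2.1] q [ 0.28  0.41  1.69  0.    1.04 -0.82]
[[[0.01,0.02,-0.05],[2.5,-1.3,24.7],40.0]]
1
```

Request:
play_rows --motion '[[[0,0,0],[2,-1,13],40],[[0,0,0],[0,0,12],40],[[0,0,0],[0,0,0],40]]'

```text
time: 59.88
position: [520.0, 224.7, 106.8]
orientation: [0.229, 0.973, 0.002, 0.003]
contact_force: [-1.4, -0.3, -1.9]
width: 48.2
```

```bash
python3 plan.py s42 40 518.5 224.5 67 64
python3 - <<'E'
from h import *
c=grab('side');cv2.imwrite('pics/s42.png',cv2.resize(c['img'][230:370,240:400],None,fx=4,fy=4,interpolation=cv2.INTER_CUBIC))
E
```

```text
now [520.  224.7 106.8] yaw 63.5 tilt [ 0.006  0.002 -1.   ] t 59.88 w 48.2 F [-1.4 -0.3 -1.9] q [ 0.29  0.44  1.71  0.    0.98 -0.82]
[[[0.02,0.03,-0.05],[1.4,-1.0,39.8],40.0]]
1
```

View pics/s42.png

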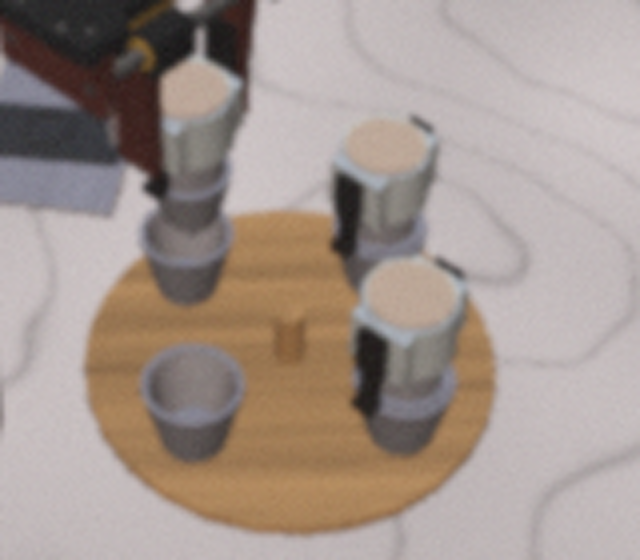

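The tin's foot is over the cup at (192,225). Lowering.

Request:
play_rows --motion '[[[0,0,0],[1,-1,12],40],[[0,0,0],[0,0,10],40],[[0,0,0],[0,0,8],40],[[0,0,0],[0,0,5],40],[[0,0,0],[0,0,2],40],[[0,0,0],[0,0,0],40]]'

```text
time: 60.68
position: [521.6, 225.4, 68.7]
orientation: [0.229, 0.973, 0.003, 0.005]
contact_force: [0.4, 1.0, -1.8]
width: 48.1
```

Request:
play_rows --motion '[[[0,0,0],[0,-1,2],40],[[0,0,0],[0,0,1.5],40],[[0,0,0],[0,0,0.5],40]]'

```text
time: 61.05
position: [522.1, 225.0, 66.6]
orientation: [0.229, 0.973, 0.004, 0.006]
contact_force: [-0.1, 0.1, 2.8]
width: 48.3
```

Request:
play_rows --motion '[[[0,0,0],[0,0,1.5],40],[[0,0,0],[0,0,1],40]]'

```text
time: 61.3
position: [522.1, 224.8, 66.4]
orientation: [0.229, 0.973, 0.004, 0.006]
contact_force: [-2.1, 0.5, 9.4]
width: 48.0
```

Seated at z 66.4. Releasing.

Request:
play_rows --motion '[[[0,0,0],[0,0,0],50],[[0,0,0],[0,0,0],55],[[0,0,0],[0,0,0],60],[[0,0,0],[0,0,0],66],[[0,0,0],[0,0,0],72],[[0,0,0],[0,0,0],72],[[0,0,0],[0,0,-20],72],[[0,0,0],[0,0,-40],72],[[0,0,0],[0,0,-50],80],[[0,0,0],[0,0,-40],87],[[0,0,0],[0,0,0],87]]'

```text
time: 62.68
position: [517.5, 222.9, 218.7]
orientation: [0.229, 0.973, 0.001, 0.003]
contact_force: [-0.8, 0.6, -0.7]
width: 86.6
```

```bash
python3 plan.py s45 87 540 40 220 20
```

```text
now [517.5 222.9 218.7] yaw 63.5 tilt [ 0.007  0.001 -1.   ] t 62.67 w 86.6 F [-0.8  0.6 -0.7] q [ 0.28  0.31  1.6  -0.    1.23 -0.82]
[[[0.01,0.0,0.87],[-20.3,-30.7,-0.3],87.0],[[0.01,0.0,0.87],[-24.7,-27.3,-0.3],87.0],[[0.01,0.0,0.87],[-28.6,-23.3,-0.3],87.0],[[0.01,0.0,0.87],[-31.8,-18.7,-0.3],87.0],[[0.01,0.0,0.87],[-34.2,-13.6,-0.3],87.0]]
5
```

Moving the arm clear to look at everything.

Request:
play_rows --motion '[[[0,0,0.87],[-20,-31,-5],87],[[0,0,0.87],[-25,-27,-5],87],[[0,0,0.87],[-29,-23,-5],87],[[0,0,0.87],[-32,-19,-5],87],[[0,0,0.87],[-34,-14,-5],87],[[0,0,0],[0,0,0],87],[[0,0,0],[0,0,0],87]]'

```text
time: 63.55
position: [533.3, 34.8, 235.1]
orientation: [0.582, 0.813, -0.001, -0.003]
contact_force: [-0.1, 0.0, -0.1]
width: 86.9
```

```bash
python3 homechk.py s43
python3 - <<'E'
from h import *
c=grab('top');P=cloud(c);f=P.reshape(-1,3)
for n,(x,y) in dict(jar=(605.5,339),squeezer=(648,-325),cruet=(768,17)).items():
    print(n)
c0=dict(np.load('top0.npz'));d=np.abs(c['img'].astype(int)-c0['img']).max(2)
for n,s in dict(jar=np.s_[155:205,90:145],sq=np.s_[150:190,370:475],cruet=np.s_[82:135,255:298]).items(): print(n,(d[s]>40).sum())
E
```

```text
side (397.5, 283.5) 149 top z [97.4 98.7 99.7]
side (428.5, 193.5) 113 top z [97.5 98.9 99.9]
side (519, 224.5) 108 top z [97.1 98.5 99.9]
top (397.5, 283.5) 23 top z [ 97.3  98.8 101.7]
top (428.5, 193.5) 39 top z [ 96.9  98.2 101.1]
jar
squeezer
cruet
jar 1190
sq 3343
cruet 1844
```

View pics/s43.png

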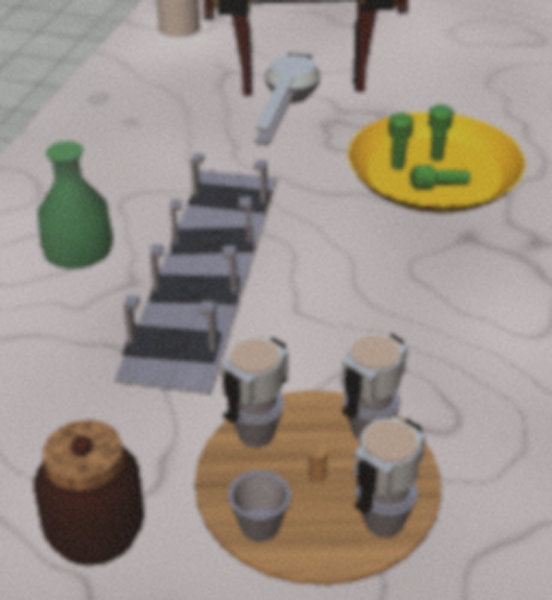

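View pics/s43t.png

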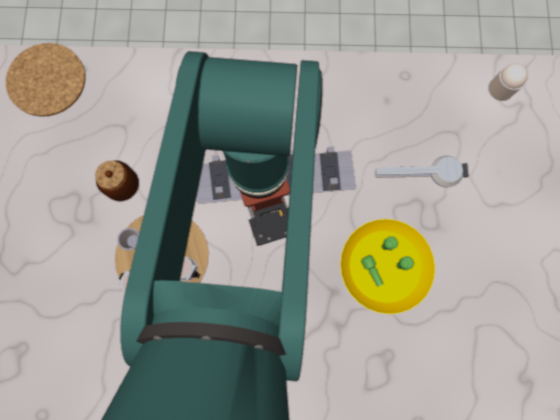

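All three tins stand upright at the same height, and all three stoppers are on the plate. The jar and squeezer are where they started in the top view; the arm hides the cruet there, but the side view shows it in place. My image-difference count isn't usable, so I rely on the pixel positions. Handing in.

Run:
```python
from rig import env
print(env.sign_off())
```

```text
the job is handed in; nothing more can be done
None
```

The job is done and handed in at about 64 s of the 210 s. All three stoppers are on the yellow plate, and all three tins (1, 3 and 4; dock 2 was empty from the start) stand in cups of their own.

- **Stoppers:** I moved all three from the cups to the plate before touching a tin. Midway, one was knocked over and ended up leaning on the plate rim. After placing the tin I was holding, I picked it up and laid it flat inside the plate. The other two are standing.
- **Tins:** I squeezed each to about 48 mm between the tabs, lifted it straight off and lowered it until it made firm contact. The lid heights read 98.5–98.9 mm in the side view, against 97 mm expected. That camera had read about 2 mm high at the caddy earlier, so I take all three as fully home.
- **Other objects:** the jar and squeezer look unmoved in the final top view and the cruet looks unmoved in the side view, all judged by eye. The arm hid the cruet in the final top picture.
- **Checks that failed or disagreed:** the automatic before/after image comparison showed large differences everywhere, which I put down to lighting and the arm in view, so I did not use it. The final top view had too few clear pixels to confirm the lid height of the last tin placed, so only the side camera confirms it.

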